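Check-weigh a set of pistons on the spring scale

ROBOT

A 7-joint arm with a two-finger parallel gripper is mounted at the origin on the work surface. World frame = base frame: x ahead of the robot, y to its left, z up, the work surface at z = 0. Lengths are in m, angles in rad, forces in N, time in s.
With the tool pointing down it reaches from about 0.4 to 0.85 m from the base axis. Payload 4.4 kg.
Tool frame: the origin (TCP) lies at the very end of the fingers, on their centre line; the grasp point (between the pads) lies 19 mm behind it (env.pinch_z is the distance from the TCP to the grasp point, in m); z points along the fingers, x is the direction in which the jaws open and shut, and the axes are right-handed (so a half turn about z gives the same grasp; the last joint's range is limited). The gripper opens to 94 mm and grips with 3 to 60 N. Pads are 16 mm wide; open, the fingers measure 119 mm over their backs; the gripper's body (75 mm by 177 mm) begins 78 mm behind the grasp point.
Start: joints at [1.277, 0.628, 0.038, 1.517, -0.027, 0.996, -0.02], TCP at [0.147, -0.633, 0.205] pointing down, gripper open.
Joint ranges: [-3.06, 3.06], [-0.37, 2.12], [-1.25, 1.32], [0.18, 2.47], [-1.1, 4.24], [0.23, 1.98], [-2.94, 2.94]. Speed limits (rad/s): [2.57, 2.57, 3.14, 3.14, 3.14, 3.14, 3.14].

INTERFACE

Orientations are given as a unit quaternion [w, x, y, z].
In Python, from bench import env gives the robot as it stands.
- The arm moves only by the shell command python3 -m crank 'ROWS' [FORCE]. ROWS is JSON, a list of rows, each an object with "travel": the shift along the tool's x, y, z in mm, a list of three; "turn": the turn, a rotation vector about the tool's x, y, z in degrees, a list of three; "fingers": the closure, from 0 (fully open) to 1 (shut). A call has 1 to 8 rows; each row is the pose to reach, as a shift and turn from the pose measured when the call began, along the tool's axes at that moment; what a row does not reach only later rows make up. A row lasts 1/12 s, in which the tool goes at most 41.7 mm and 7.16 degrees, less where a joint would pass 70% of its speed; a pose out of reach is approached as far as the arm can. A call with a gripper value outside its range is refused whole. The fingers move at their own pace and stop on an object; FORCE is the grip in N (left out, the last holds). Time passes only in rows, so rows that repeat a pose let the fingers close. It gives the time, the measured TCP pose, the force and the opening at its end, in the units of the state.
- env.state(): the state, without advancing time (a new reading comes with each control period).
- env.read_camera(name): name is "scene" or "side" or "wrist"; returns a dict with "color" (384x512x3 uint8, blue, green, red), "range_z" (384x512 float32, m along the optical axis (not along the pixel's ray), 0 where there is no reading), "intrinsics" (3x3 intrinsics, pixels), "k1" (the pictures are not rectified: a ray, as slopes to the right and down, at radius r is drawn at 1 + k1 r^2 times it, then the intrinsics apply), "extrinsics" (4x4, takes a point from camera to world coordinates). Camera axes: x right, y up, looking along -z (the intrinsics and any distortion apply to the point x, -y, -z); pixel columns grow to the right and rows downward; lengths in m; the calibration is good to about 2 mm. A picture is of the moment at which its call begins.
- env.job_done(): hands the job in, once; it reports no verdict.
The state is a dict: "time": time; "joint_positions": joint angles; "qvel": joint speeds; "joint_torque": joint torques, N m; "eef_pos": TCP position; "eef_rot": TCP orientation; "force": force on the tool from outside, world axes, zero at the start; "torque": the same for the moment, N m; "grip_width": finger opening in m.
Only numpy, scipy, OpenCV 4.12 (cv2) and the standard library are available. Lean on these libraries where they do the work, as an engineer would, in place of code of your own. Each camera call takes 0.05 s, during which the arm holds its last target.

TASK

Check the spring scale with the brass check weight, then weigh the sound pistons in cylinder order (blue dots on the crown, fewest first; two or three of the four are here): each goes alone on the centre of the pan, upright with the crown up, let go and left still for two seconds to be read. Stand the weighed pistons upright in the steel tray, put the red-barred rejects in the blue scrap crate at any time, and return the check weight to its case standing up, so that the pan ends empty. Leave the spray can, oil filter, wrench and screwdriver where they are.

Things in the scene. Friction and masses are not known exactly. Their poses are not given: they have to be found in the camera images.
- check_weight: brass 500 g check weight: an upright cylinder 41 mm across and 40 mm tall with a knob (21 mm across) on top, 62 mm tall in all; origin at the centre of its underside, z up. It starts in its case
- weight_case: low open wooden case of the check weight, fixed to the bench: 110 x 110 mm outside, 100 x 100 mm inside, walls 12 mm high, lined floor 5 mm above the bench; origin under its centre on the bench
- scale: grey mechanical spring scale, fixed to the bench: housing 165 x 165 mm and 66 mm tall with a sloped dial on its +x side (to 140 mm from the centre); origin under the pan centre on the bench, z up
- pan_top (a point): centre of the top face of the round flat steel pan of the scale (132 mm across, 5 mm thick, marked with a 65 mm circle and a centre dot); it moves with the pan. The empty pan is 101 mm above the bench
- pan (a joint): how far the sprung pan has sunk (m): 0 empty, 280 N/m, so about 6 mm under a piston and 17.5 mm under the check weight; stop at 26 mm; damped, it settles within half a second
- tray: low open steel tray with a black rubber floor for weighed pistons, fixed: 200 mm (its x) by 220 mm (its y) outside, walls 4 mm thick and 12 mm high, floor 4 mm above the bench; origin under its centre on the bench
- scrap_crate: open blue plastic scrap crate, fixed: 200 mm (its x) by 220 mm (its y) outside (plus a rim of 6 mm), walls 5 mm thick and 75 mm high, floor 5 mm above the bench; origin under its centre on the bench. Tray and crate may have changed places
- piston_1: aluminium engine piston, a solid-walled cylinder 56 mm across and 50 mm tall, about 180 g, standing crown up on the bench at the start; origin at the centre of its underside, z up through the crown; one blue dot (10 mm) on its crown: a sound piston of cylinder 1. May be absent
- piston_2: aluminium engine piston, a solid-walled cylinder 56 mm across and 50 mm tall, about 180 g, standing crown up on the bench at the start; origin at the centre of its underside, z up through the crown; two blue dots (10 mm) on its crown: a sound piston of cylinder 2. May be absent
- piston_3: aluminium engine piston, a solid-walled cylinder 56 mm across and 50 mm tall, about 180 g, standing crown up on the bench at the start; origin at the centre of its underside, z up through the crown; three blue dots (10 mm) on its crown: a sound piston of cylinder 3. May be absent
- piston_4: aluminium engine piston, a solid-walled cylinder 56 mm across and 50 mm tall, about 180 g, standing crown up on the bench at the start; origin at the centre of its underside, z up through the crown; four blue dots (10 mm) on its crown: a sound piston of cylinder 4. May be absent
- reject_a: aluminium engine piston, a solid-walled cylinder 56 mm across and 50 mm tall, about 180 g, standing crown up on the bench at the start; origin at the centre of its underside, z up through the crown; a red bar (44 x 11 mm) painted across its crown: a reject. May be absent
- reject_b: aluminium engine piston, a solid-walled cylinder 56 mm across and 50 mm tall, about 180 g, standing crown up on the bench at the start; origin at the centre of its underside, z up through the crown; a red bar (44 x 11 mm) painted across its crown: a reject. May be absent
- spray_can: spray can, 52 mm across and 170 mm tall, a bystander; origin at its underside
- wrench: steel wrench 200 mm long lying on the bench, a bystander; origin at its middle
- screwdriver: screwdriver 200 mm long lying on the bench, a bystander; origin at its middle
- oil_filter: white oil filter, 72 mm across and 80 mm tall, a bystander; origin at its underside
There are look-alikes about, which are no part of the job. Leave any orange or pink look-alike of the reject_b alone.

How it is judged:
On the way, in this order (a step that is already met when the one before it is completed fails the run):
1. the brass check weight stands centred (within 10 mm) and alone on the pan, let go and at rest for a second (horizontal distance between check_weight and pan_top below 0.01 m and z of check_weight in the frame of pan_top between -0.003 and 0.003 m and angle between check_weight's own z axis and vertical below 0.1 rad and contact force between the fingers and check_weight below 0.05 N and linear speed of check_weight below 0.01 m/s and horizontal distance between check_weight and piston_1 above 0.09 m and horizontal distance between check_weight and piston_2 above 0.09 m and horizontal distance between check_weight and piston_3 above 0.09 m and horizontal distance between check_weight and piston_4 above 0.09 m and horizontal distance between check_weight and reject_a above 0.09 m and horizontal distance between check_weight and reject_b above 0.09 m), for 1 s.
2. the piston with 1 blue dot, if there is one, stands crown up, centred (within 10 mm) and alone on the pan, let go and at rest for a second (horizontal distance between piston_1 and pan_top below 0.01 m and z of piston_1 in the frame of pan_top between -0.003 and 0.003 m and angle between piston_1's own z axis and vertical below 0.1 rad and contact force between the fingers and piston_1 below 0.05 N and linear speed of piston_1 below 0.01 m/s and horizontal distance between piston_1 and piston_2 above 0.09 m and horizontal distance between piston_1 and piston_3 above 0.09 m and horizontal distance between piston_1 and piston_4 above 0.09 m and horizontal distance between piston_1 and reject_a above 0.09 m and horizontal distance between piston_1 and reject_b above 0.09 m and horizontal distance between piston_1 and check_weight above 0.09 m), for 1 s.
3. the piston with 2 blue dots, if there is one, stands crown up, centred (within 10 mm) and alone on the pan, let go and at rest for a second (horizontal distance between piston_2 and pan_top below 0.01 m and z of piston_2 in the frame of pan_top between -0.003 and 0.003 m and angle between piston_2's own z axis and vertical below 0.1 rad and contact force between the fingers and piston_2 below 0.05 N and linear speed of piston_2 below 0.01 m/s and horizontal distance between piston_2 and piston_1 above 0.09 m and horizontal distance between piston_2 and piston_3 above 0.09 m and horizontal distance between piston_2 and piston_4 above 0.09 m and horizontal distance between piston_2 and reject_a above 0.09 m and horizontal distance between piston_2 and reject_b above 0.09 m and horizontal distance between piston_2 and check_weight above 0.09 m), for 1 s.
4. the piston with 3 blue dots, if there is one, stands crown up, centred (within 10 mm) and alone on the pan, let go and at rest for a second (horizontal distance between piston_3 and pan_top below 0.01 m and z of piston_3 in the frame of pan_top between -0.003 and 0.003 m and angle between piston_3's own z axis and vertical below 0.1 rad and contact force between the fingers and piston_3 below 0.05 N and linear speed of piston_3 below 0.01 m/s and horizontal distance between piston_3 and piston_1 above 0.09 m and horizontal distance between piston_3 and piston_2 above 0.09 m and horizontal distance between piston_3 and piston_4 above 0.09 m and horizontal distance between piston_3 and reject_a above 0.09 m and horizontal distance between piston_3 and reject_b above 0.09 m and horizontal distance between piston_3 and check_weight above 0.09 m), for 1 s.
5. the piston with 4 blue dots, if there is one, stands crown up, centred (within 10 mm) and alone on the pan, let go and at rest for a second (horizontal distance between piston_4 and pan_top below 0.01 m and z of piston_4 in the frame of pan_top between -0.003 and 0.003 m and angle between piston_4's own z axis and vertical below 0.1 rad and contact force between the fingers and piston_4 below 0.05 N and linear speed of piston_4 below 0.01 m/s and horizontal distance between piston_4 and piston_1 above 0.09 m and horizontal distance between piston_4 and piston_2 above 0.09 m and horizontal distance between piston_4 and piston_3 above 0.09 m and horizontal distance between piston_4 and reject_a above 0.09 m and horizontal distance between piston_4 and reject_b above 0.09 m and horizontal distance between piston_4 and check_weight above 0.09 m), for 1 s.
At the end, for the whole second after the job is handed in: Check weight upright inside its case; every sound piston present stands upright (within 7 degrees) on the tray floor; every reject present lies or stands inside the scrap crate below its rim; the pan is empty and risen (under 1.5 mm down); all at rest (x of check_weight in the frame of weight_case between -0.032 and 0.032 m and y of check_weight in the frame of weight_case between -0.032 and 0.032 m and z of check_weight in the frame of weight_case below 0.012 m and angle between each of check_weight, piston_1, piston_2, piston_3, piston_4's own z axis and vertical below 0.12 rad and linear speed of each of check_weight, piston_1, piston_2, piston_3, piston_4, reject_a, reject_b below 0.02 m/s and x of piston_1 in the frame of tray between -0.075 and 0.075 m and y of piston_1 in the frame of tray between -0.085 and 0.085 m and z of each of piston_1, piston_2, piston_3, piston_4 in the frame of tray below 0.012 m and x of piston_2 in the frame of tray between -0.075 and 0.075 m and y of piston_2 in the frame of tray between -0.085 and 0.085 m and x of piston_3 in the frame of tray between -0.075 and 0.075 m and y of piston_3 in the frame of tray between -0.085 and 0.085 m and x of piston_4 in the frame of tray between -0.075 and 0.075 m and y of piston_4 in the frame of tray between -0.085 and 0.085 m and x of reject_a in the frame of scrap_crate between -0.095 and 0.095 m and y of reject_a in the frame of scrap_crate between -0.105 and 0.105 m and z of each of reject_a, reject_b in the frame of scrap_crate below 0.062 m and x of reject_b in the frame of scrap_crate between -0.095 and 0.095 m and y of reject_b in the frame of scrap_crate between -0.105 and 0.105 m and value of joint pan below 0.0015 m); the robot touches nothing.
It fails at once if the spray can is pushed more than 3 cm from its place (distance of spray_can from where it was at the start of the episode above 0.03 m).
It fails at once if the wrench is pushed more than 3 cm from its place (distance of wrench from where it was at the start of the episode above 0.03 m).
It fails at once if the screwdriver is pushed more than 3 cm from its place (distance of screwdriver from where it was at the start of the episode above 0.03 m).
It fails at once if the oil filter is pushed more than 3 cm from its place (distance of oil_filter from where it was at the start of the episode above 0.03 m).
Of piston_1, piston_2, piston_3, piston_4 only 2 to 3 are there at a start; the rules pass over those that are not, and their reading is None.
Of reject_a, reject_b only 1 to 2 are there at a start; the rules pass over those that are not, and their reading is None.
At some moment in a run one of piston_1, piston_2, piston_3, piston_4, reject_a, reject_b may be knocked a few centimetres aside while the robot is not near it.
It also fails if it takes over 210 s, if anything falls off the work surface, if the arm or the gripper's body presses on something with over 40 N, if the wrist force passes 120 N, or if a joint passes its speed limit or range.

## Working session

There is one attempt and no reset: what is moved stays moved. The work goes in short steps, Python scripts to look and compute and a shell command to move; the robot and the scene stay as the last step left them, time stands still between calls to the robot, and variables do not carry over. Pictures are saved under pics/ and viewed, and the job is handed in when it is done.

```bash
ls; mkdir -p pics; python3 - <<'E'
from bench import env
import cv2,json
print(env.state(),env.pinch_z)
for n in("scene","side","wrist"):
    r=env.read_camera(n);cv2.imwrite(f"pics/{n}0.png",r["color"]);print(n,r["intrinsics"].tolist(),r["k1"],r["extrinsics"].round(3).tolist())
E
```

```text
pics
{'time': 0.0, 'joint_positions': array([ 1.27718206,  0.62933205,  0.03844401,  1.51835326, -0.02699986,
        0.99630088, -0.01999733]), 'qvel': array([-3.74555690e-04, -1.68062120e-03, -8.44397478e-05, -7.59093150e-05,
       -8.40222335e-04,  1.77822873e-04,  6.45414654e-04]), 'joint_torque': array([-1.39374515e-04, -5.49722099e+01,  1.14371963e+00, -1.86631608e+01,
       -5.21663111e-02,  2.37584801e-02,  1.95934899e-04]), 'eef_pos': array([ 0.14667833, -0.63255152,  0.20456801]), 'eef_rot': array([-5.73553880e-04,  7.82894985e-01, -6.22153167e-01, -7.41896374e-04]), 'force': array([ 0.02672793, -0.37715749,  0.56705317]), 'torque': array([ 0.05458002,  0.06049795, -0.04053018]), 'grip_width': 0.09407218518184492} 0.0188
scene [[418.0680889235089, 0.0, 258.834189691819], [0.0, 418.0680889235089, 189.1578652132529], [0.0, 0.0, 1.0]] 0.018535068426579464 [[0.381, -0.545, 0.747, 1.727], [0.924, 0.232, -0.303, -0.526], [-0.008, 0.806, 0.592, 1.01], [0.0, 0.0, 0.0, 1.0]]
side [[352.18355354937626, 0.0, 255.0239275477869], [0.0, 352.18355354937626, 190.41714698669182], [0.0, 0.0, 1.0]] -0.003636079474013793 [[-0.988, 0.118, -0.101, 0.459], [-0.155, -0.697, 0.7, 0.743], [0.013, 0.707, 0.707, 0.852], [0.0, 0.0, 0.0, 1.0]]
wrist [[330.1965305365602, 0.0, 255.8128111158156], [0.0, 330.1965305365602, 192.66723257828568], [0.0, 0.0, 1.0]] 0.022333694568819305 [[0.225, 0.945, 0.239, 0.216], [-0.974, 0.219, 0.053, -0.616], [-0.003, -0.245, 0.97, 0.384], [0.0, 0.0, 0.0, 1.0]]
```

View pics/scene0.png

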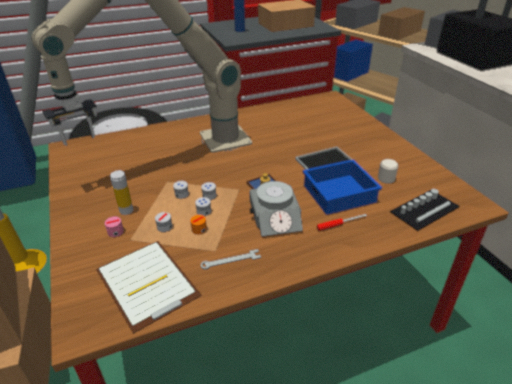

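View pics/side0.png

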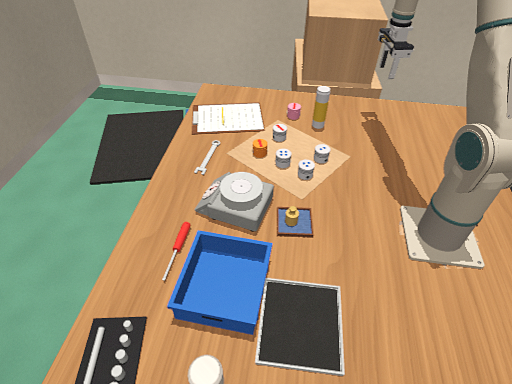

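View pics/wrist0.png

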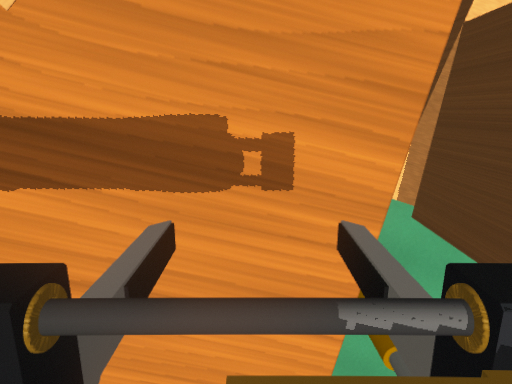

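```bash
cat > h.py <<'E'
from bench import env
import cv2,numpy as np
def cam(n):
    r=env.read_camera(n); r["name"]=n; return r
def ray(r,u,v):
    K=r["intrinsics"]; d=np.array([(u-K[0,2])/K[0,0],(v-K[1,2])/K[1,1]]); s=d.copy()
    for _ in range(20): s=d/(1+r["k1"]*(s@s))
    E=r["extrinsics"]; return E[:3,3],E[:3,:3]@np.array([s[0],-s[1],-1.])
def onz(r,u,v,z):
    o,d=ray(r,u,v); return o+d*(z-o[2])/d[2]
def proj(r,p):
    E=r["extrinsics"]; c=E[:3,:3].T@(np.asarray(p,float)-E[:3,3]); s=np.array([c[0]/-c[2],-c[1]/-c[2]]); s=s*(1+r["k1"]*(s@s)); K=r["intrinsics"]
    return np.array([K[0,0]*s[0]+K[0,2],K[1,1]*s[1]+K[1,2]])
def crop(r,box,f,name):
    x0,y0,x1,y1=box; cv2.imwrite("pics/"+name,cv2.resize(r["color"][y0:y1,x0:x1],None,fx=f,fy=f,interpolation=cv2.INTER_CUBIC))
E
python3 - <<'E'
from h import *
r=cam("side");crop(r,(225,90,355,190),6,"c1.png")
s=cam("scene");crop(s,(95,165,225,245),6,"c2.png")
crop(r,(190,165,320,250),6,"c3.png")
E
```

```text
(no output)
```

View pics/c1.png

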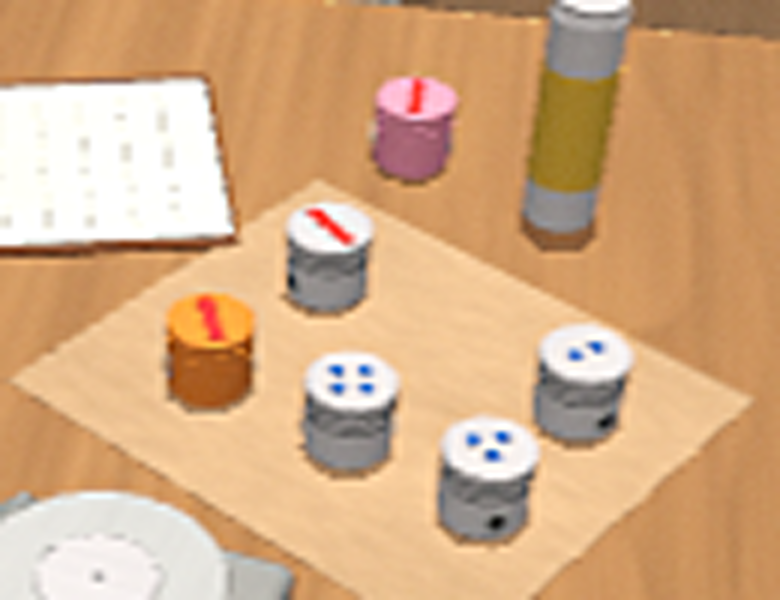

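View pics/c2.png

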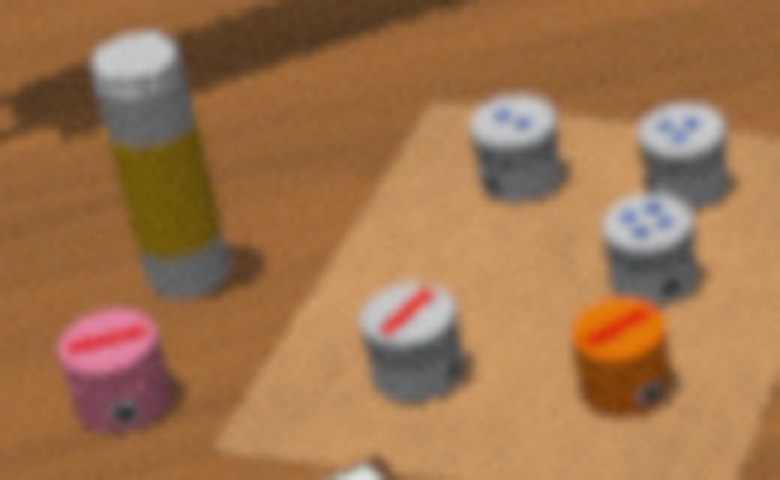

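View pics/c3.png

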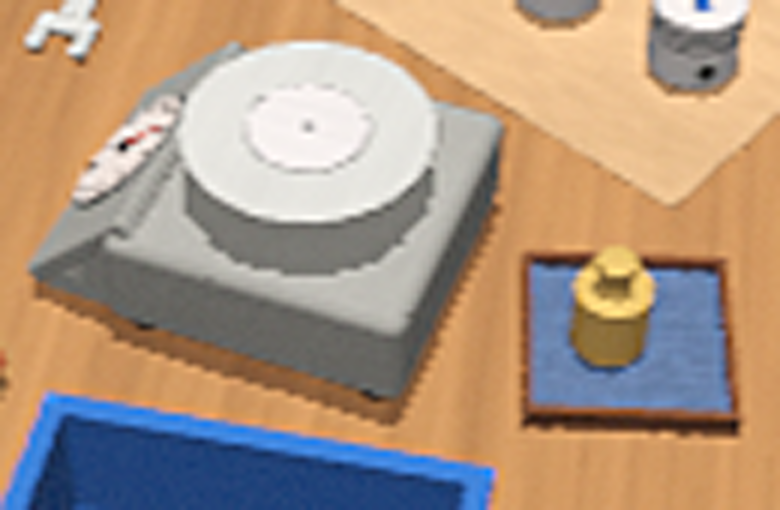

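```bash
python3 - <<'E'
from h import *
r=cam("side");s=cam("scene")
P={"p2":((585,355),(513,122),.05),"p3":((491,448),(682,130),.05),"p4":((351,381),(648,222),.05),"rej":((329,229),(407,313),.05),"orange":((211,320),(618,330),.05),"pink":((416,99),(108,342),.05),"can":((592,5),(134,54),.17)}
for k,(a,b,z) in P.items():
    print(k,onz(r,225+a[0]/6,90+a[1]/6,z).round(4),onz(s,95+b[0]/6,165+b[1]/6,z).round(4))
f=lambda x,y:(190+x/6,165+y/6)
print("pan",onz(r,*f(308,126),.101).round(4))
print("weight knob",onz(r,*f(614,265),.062).round(4), "wbottom shoulder ctr",onz(r,*f(614,290),.045).round(4))
for c in [(527,258),(725,265),(738,425),(527,418)]: print("case",onz(r,*f(*c),.012).round(4))
for c in [(264,280),(341,283),(343,370),(257,363)]: print("tray",onz(r,*c,.012).round(4))
for c in [(201,233),(272,241),(251,327),(175,310)]: print("crate",onz(r,*c,.075).round(4))
print("filter",onz(r,206,366,.08)); print("scr",onz(r,183,230,.015),onz(r,166,278,.01)); print("wr",onz(r,215,145,0.01),onz(r,199,170,.01))
E
```

```text
p2 [ 0.3629 -0.3046  0.05  ] [ 0.3713 -0.3084  0.05  ]
p3 [ 0.4152 -0.2076  0.05  ] [ 0.4233 -0.2089  0.05  ]
p4 [ 0.5016 -0.2551  0.05  ] [ 0.5088 -0.2568  0.05  ]
rej [ 0.5313 -0.4094  0.05  ] [ 0.5375 -0.4134  0.05  ]
orange [ 0.5933 -0.3     0.05  ] [ 0.6015 -0.3021  0.05  ]
pink [ 0.4872 -0.5776  0.05  ] [ 0.4952 -0.5801  0.05  ]
can [ 0.3803 -0.5121  0.17  ] [ 0.3839 -0.5271  0.17  ]
pan [ 0.6107 -0.0132  0.101 ]
weight knob [0.4485 0.0204 0.062 ] wbottom shoulder ctr [0.4469 0.0219 0.045 ]
case [ 0.4944 -0.0226  0.012 ]
case [ 0.3891 -0.0352  0.012 ]
case [0.3779 0.0718 0.012 ]
case [0.4826 0.0848 0.012 ]
tray [0.5025 0.2436 0.012 ]
tray [0.2973 0.2191 0.012 ]
tray [0.2963 0.4407 0.012 ]
tray [0.4891 0.4565 0.012 ]
crate [0.6923 0.1635 0.075 ]
crate [0.4942 0.1584 0.075 ]
crate [0.5118 0.404  0.075 ]
crate [0.6928 0.3926 0.075 ]
filter [0.58994123 0.50234852 0.08      ]
scr [0.76671109 0.116591   0.015     ] [0.76475997 0.27939283 0.01      ]
wr [ 0.77102147 -0.31158406  0.01      ] [ 0.7933588  -0.16009801  0.01      ]
```

The side view shows:
- Sound pistons with 2 dots (322,149), 3 dots (307,165) and 4 dots (283,153).
- The reject, silver with a red bar, at (280,128).
- Orange (260,143) and pink (294,106) look-alikes.
- The brass weight at (292,211), in its case.
- Crate at (225,280) and tray at (300,325).

Piston_1 and a second reject are not visible.

For the brass weight there is only one candidate, the cylinder at side (292,211). It was confirmed in crop c3.

```bash
cat >> h.py <<'E'
from scipy.spatial.transform import Rotation as R
def go(x,y,z,yaw=-90.):
    st=env.state(); q=st["eef_rot"]; Rt=R.from_quat([q[1],q[2],q[3],q[0]]); a=np.radians(yaw)
    X=np.array([np.cos(a),np.sin(a),0]);Z=np.array([0,0,-1.]);G=R.from_matrix(np.c_[X,np.cross(Z,X),Z])
    t=Rt.inv().apply(np.array([x,y,z])-st["eef_pos"])*1000; w=np.degrees((Rt.inv()*G).as_rotvec())
    print("travel",t.round(1),"turn",w.round(1),"rows>=",max(np.linalg.norm(t)/41.7,np.linalg.norm(w)/7.16).round(1), "t",round(st["time"],2))
def wr(name):
    r=cam("wrist");cv2.imwrite("pics/"+name,r["color"]);return r
E
python3 - <<'E'
from h import *
go(.42,-.3,.24);go(.447,.021,.22)
E
```

```text
travel [-262.8 -341.4  -34.6] turn [ 0.   0.  13.1] rows>= 10.4 t 0.35
travel [-569.4 -440.2  -14.5] turn [ 0.   0.  13.1] rows>= 17.3 t 0.35
```

```bash
python3 -m crank '[{"travel":[-35,-43,-4],"turn":[0,0,2],"fingers":0},{"travel":[-65,-85,-9],"turn":[0,0,4],"fingers":0},{"travel":[-98,-128,-13],"turn":[0,0,6],"fingers":0},{"travel":[-130,-170,-18],"turn":[0,0,8],"fingers":0},{"travel":[-163,-213,-22],"turn":[0,0,10],"fingers":0},{"travel":[-196,-256,-26],"turn":[0,0,12],"fingers":0},{"travel":[-229,-298,-30],"turn":[0,0,13],"fingers":0},{"travel":[-262,-341,-34],"turn":[0,0,13],"fingers":0}]'; python3 -c "
from h import *
go(.447,.021,.22)"
```

```text
time: 1.02
eef_pos: [0.3588, -0.3749, 0.2324]
eef_rot: [0.0, -0.707, 0.707, -0.0]
force: [0.8, -1.7, 0.2]
grip_width: 0.0943
travel [-395.9  -88.1   12.4] turn [-0.  0. -0.] rows>= 9.7 t 1.02
```

```bash
python3 -m crank '[{"travel":[-40,-9,1],"turn":[0,0,0],"fingers":0.2},{"travel":[-80,-18,2],"turn":[0,0,0],"fingers":0.2},{"travel":[-120,-27,4],"turn":[0,0,0],"fingers":0.2},{"travel":[-160,-36,5],"turn":[0,0,0],"fingers":0.2},{"travel":[-200,-45,7],"turn":[0,0,0],"fingers":0.2},{"travel":[-240,-54,9],"turn":[0,0,0],"fingers":0.2},{"travel":[-280,-62,10],"turn":[0,0,0],"fingers":0.2},{"travel":[-320,-71,11],"turn":[0,0,0],"fingers":0.2}]';python3 -m crank '[{"travel":[-40,-9,1],"turn":[0,0,0],"fingers":0.2},{"travel":[-80,-18,2],"turn":[0,0,0],"fingers":0.2},{"travel":[-80,-18,2],"turn":[0,0,0],"fingers":0.2},{"travel":[-80,-18,2],"turn":[0,0,0],"fingers":0.2}]'; python3 -c "
from h import *
go(.447,.021,.22)
wr('w1.png')"
```

```text
time: 1.68
eef_pos: [0.4298, -0.053, 0.2216]
eef_rot: [0.0, -0.707, 0.707, -0.0]
force: [1.3, -0.5, 0.5]
grip_width: 0.0756
time: 2.02
eef_pos: [0.4482, 0.0297, 0.2197]
eef_rot: [-0.001, 0.709, -0.705, 0.0]
force: [-0.2, -1.0, 0.4]
grip_width: 0.0749
travel [ 8.6  1.2 -0.3] turn [-0.1  0.   0.3] rows>= 0.2 t 2.02
```

View pics/w1.png

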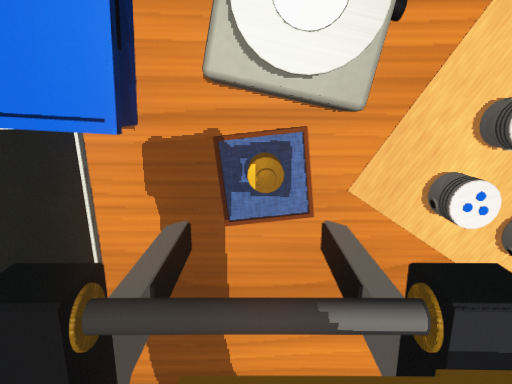

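```bash
python3 - <<'E'
from h import *
r=cam("wrist")
hsv=cv2.cvtColor(r["color"],cv2.COLOR_BGR2HSV)
roi=r["color"][150:205,235:300]; crop(r,(205,115,325,230),5,"c4.png")
for n,uv,z in [("knob",(267,175),.067),("c",(216,137),.012),("c",(307,127),.012),("c",(312,215),.012),("c",(228,222),.012),("p3",(474,202),.05)]: print(n,onz(r,*uv,z).round(4))
print(proj(r,env.state()["eef_pos"]),env.state()["eef_pos"])
E
```

```text
knob [0.4538 0.0169 0.067 ]
c [0.4877 0.0746 0.012 ]
c [ 0.4992 -0.0305  0.012 ]
c [ 0.393  -0.0408  0.012 ]
c [0.3838 0.0627 0.012 ]
p3 [ 0.4206 -0.2091  0.05  ]
[259.67302123 236.07796329] [0.44757257 0.02600685 0.21965616]
```

View pics/c4.png

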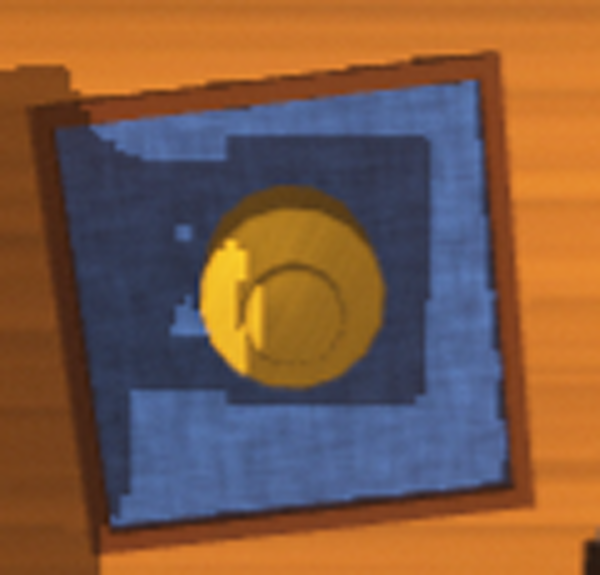

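```bash
python3 - <<'E'
from h import *
r=cam("wrist")
print(onz(r,263.8,177.8,.067).round(4),onz(r,263,174.2,.045).round(4)); s=env.state(); print(s["eef_pos"])
p=onz(r,263.4,176,.056)
go(.4515,.0195,.06)
E
```

```text
[0.4506 0.0187 0.067 ] [0.4501 0.0191 0.045 ]
[0.44755211 0.02536673 0.2196752 ]
travel [  5.7  -3.9 159.7] turn [-0.  -0.1 -0.1] rows>= 3.8 t 2.17
```

```bash
python3 -m crank '[{"travel":[3,-1,40],"turn":[0,0,0],"fingers":0.2},{"travel":[6,-3,80],"turn":[0,0,0],"fingers":0.2},{"travel":[6,-3,120],"turn":[0,0,0],"fingers":0.2},{"travel":[6,-3,150],"turn":[0,0,0],"fingers":0.2},{"travel":[6,-3,175],"turn":[0,0,0],"fingers":0.2},{"travel":[6,-3,193],"turn":[0,0,0],"fingers":0.2},{"travel":[6,-3,201],"turn":[0,0,0],"fingers":0.2},{"travel":[6,-3,202],"turn":[0,0,0],"fingers":0.2}]';python3 -c "
from h import *
go(.4503,.019,.017)
wr('w2.png')"
```

```text
time: 2.83
eef_pos: [0.4495, 0.0174, 0.0164]
eef_rot: [-0.002, -0.705, 0.709, 0.0]
force: [-0.4, 0.0, -0.8]
grip_width: 0.075
travel [-1.6 -0.7 -0.6] turn [ 0.1 -0.1 -0.3] rows>= 0.0 t 2.83
```

View pics/w2.png

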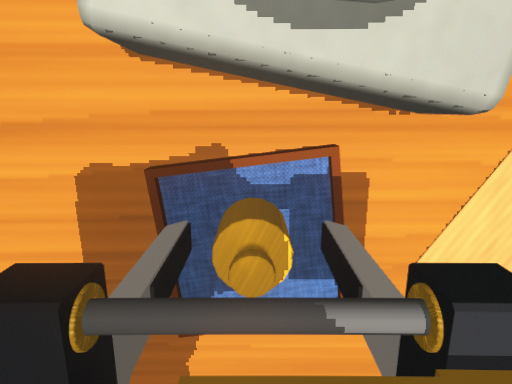

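```bash
python3 -m crank '[{"travel":[0,0,0],"turn":[0,0,0],"fingers":0.7},{"travel":[0,0,0],"turn":[0,0,0],"fingers":0.7},{"travel":[0,0,0],"turn":[0,0,0],"fingers":0.7},{"travel":[0,0,0],"turn":[0,0,0],"fingers":0.7},{"travel":[0,0,0],"turn":[0,0,0],"fingers":0.7}]' 25; python3 -m crank '[{"travel":[0,0,-20],"turn":[0,0,0],"fingers":0.7},{"travel":[0,0,-60],"turn":[0,0,0],"fingers":0.7},{"travel":[0,0,-100],"turn":[0,0,0],"fingers":0.7},{"travel":[0,0,-140],"turn":[0,0,0],"fingers":0.7},{"travel":[0,0,-150],"turn":[0,0,0],"fingers":0.7},{"travel":[0,0,-150],"turn":[0,0,0],"fingers":0.7}]';python3 -c "
from h import *
wr('w3.png')
go(.61,-.013,.165)"
```

```text
time: 3.3
eef_pos: [0.4508, 0.0178, 0.018]
eef_rot: [-0.0, -0.705, 0.709, -0.001]
force: [-0.8, -0.5, 0.3]
grip_width: 0.0453
time: 3.8
eef_pos: [0.4526, 0.0183, 0.171]
eef_rot: [0.002, -0.705, 0.709, -0.003]
force: [0.1, 0.4, -5.6]
grip_width: 0.041
travel [  30.4 -159.2    4.4] turn [-0.2 -0.1 -0.3] rows>= 3.9 t 3.85
```

View pics/w3.png

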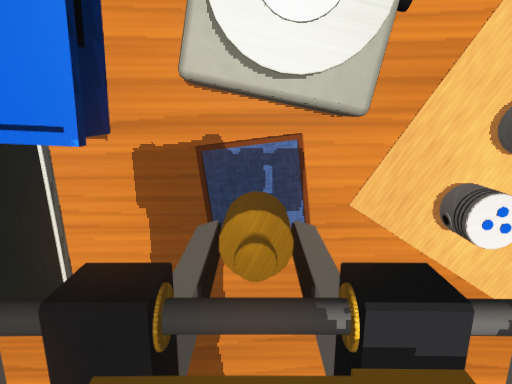

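```bash
python3 -m crank '[{"travel":[10,-20,0],"turn":[0,0,0],"fingers":0.7},{"travel":[20,-40,0],"turn":[0,0,0],"fingers":0.7},{"travel":[30,-55,0],"turn":[0,0,0],"fingers":0.7},{"travel":[30,-60,0],"turn":[0,0,0],"fingers":0.7},{"travel":[30,-60,0],"turn":[0,0,0],"fingers":0.7}]';python3 -c "
from h import *
r=wr('w4.png')
print(env.state()['eef_pos'])"
```

```text
time: 4.27
eef_pos: [0.5102, -0.0125, 0.1669]
eef_rot: [-0.001, -0.705, 0.709, -0.0]
force: [0.4, -1.2, -5.2]
grip_width: 0.0401
[ 0.50890653 -0.01178146  0.16701074]
```

View pics/w4.png

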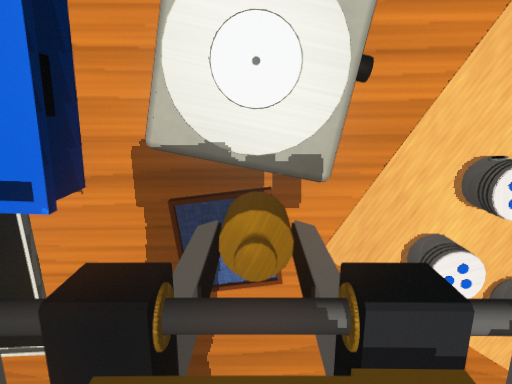

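```bash
python3 -c "
from h import *
r=cam('wrist')
print(onz(r,255.6,60,.101),env.state()['eef_pos'])
E=r['extrinsics'];
for u,v in[(256,255),(256,262),(256,220),(256,210),(256,60)]:
  d=r['range_z'][v,u];o,dd=ray(r,u,v);print(u,v,d,(o+dd*d).round(4))
crop(r,(200,170,310,290),5,'c5.png')
"
```

```text
[ 0.61292072 -0.01132446  0.101     ] [ 0.50841107 -0.01142068  0.16734567]
256 255 0.15479934 [ 0.514  -0.011   0.2038]
256 262 0.15408768 [ 0.5111 -0.011   0.2052]
256 220 0.1704129 [ 0.5247 -0.0111  0.1849]
256 210 0.17110527 [ 0.5295 -0.0111  0.183 ]
256 60 0.22916879 [ 0.6128 -0.0116  0.1018]
```

View pics/c5.png

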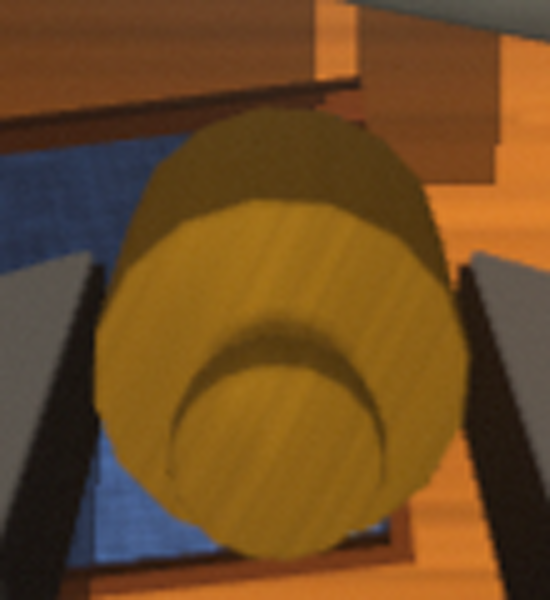

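```bash
python3 -c "
from h import *
r=cam('wrist')
# knob region crop
for name,pts in [('knob',[(u,v) for u in range(242,272) for v in range(248,272)]),('sh',[(u,v) for u in range(228,285) for v in range(213,233)])]:
  P=[]
  for u,v in pts:
    d=r['range_z'][v,u]
    if d>0:
      o,dd=ray(r,u,v);P.append(o+dd*d)
  P=np.array(P);c=np.median(P,0);A=np.c_[P-c,np.ones(len(P))]
  s,*_=np.linalg.lstsq(np.c_[P[:,0]-c[0],P[:,1]-c[1],np.ones(len(P))],P[:,2],rcond=None);print(name,c,s)
print(env.state()['eef_pos'])
s=cam('side');u,v=proj(s,env.state()['eef_pos']);print(u,v)
crop(s,(int(u)-60,int(v)-50,int(u)+60,int(v)+40),6,'c6.png')
"
```

```text
knob [ 0.51143189 -0.01066349  0.20430156] [-0.05698851  0.02844655  0.20428819]
sh [ 0.52237946 -0.01070272  0.18399547] [-0.18528551  0.01428263  0.18353877]
[ 0.50847419 -0.01131776  0.16772281]
275.58104055203324 173.90993309447902
```

View pics/c6.png

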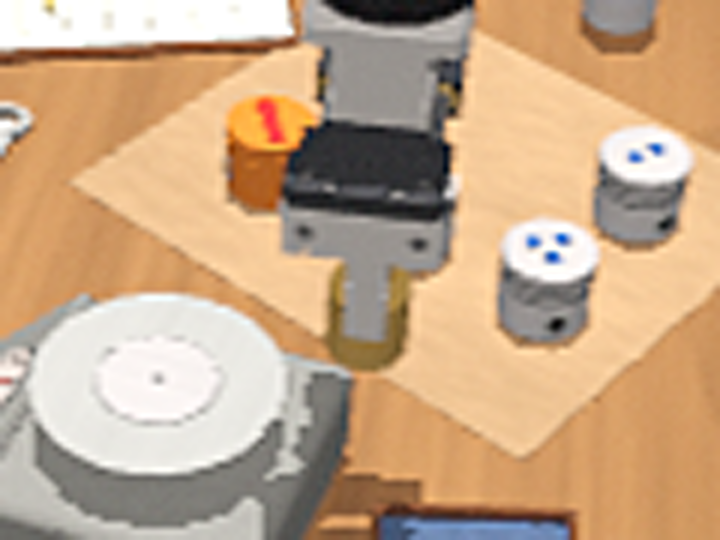

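```bash
python3 -c "
from h import *
r=cam('wrist')
print(onz(r,255.8,260.5,.2045),onz(r,256.2,245.3,.183),env.state()['eef_pos'])
go(.6105,-.012,.14)
"
```

```text
[ 0.51082524 -0.01041995  0.2045    ] [ 0.50928627 -0.01062516  0.183     ] [ 0.50929516 -0.01139784  0.16851897]
travel [   0.2 -101.2   28.6] turn [-0.  -0.1 -0.2] rows>= 2.5 t 4.52
```

```bash
python3 -m crank '[{"travel":[0,-30,2],"turn":[0,0,0],"fingers":0.7},{"travel":[0,-65,4],"turn":[0,0,0],"fingers":0.7},{"travel":[0,-95,7],"turn":[0,0,0],"fingers":0.7},{"travel":[0,-103,10],"turn":[0,0,0],"fingers":0.7},{"travel":[0,-103,20],"turn":[0,0,0],"fingers":0.7},{"travel":[0,-103,30],"turn":[0,0,0],"fingers":0.7},{"travel":[0,-103,34],"turn":[0,0,0],"fingers":0.7},{"travel":[0,-103,34],"turn":[0,0,0],"fingers":0.7}]';python3 -c "
from h import *
wr('w5.png')
go(.612,-.012,.11)
"
```

```text
time: 5.18
eef_pos: [0.609, -0.0117, 0.1327]
eef_rot: [-0.002, -0.706, 0.708, 0.001]
force: [0.3, 0.3, -5.2]
grip_width: 0.0405
travel [ 0.2 -2.  23.6] turn [ 0.2 -0.1 -0.2] rows>= 0.6 t 5.23
```

View pics/w5.png

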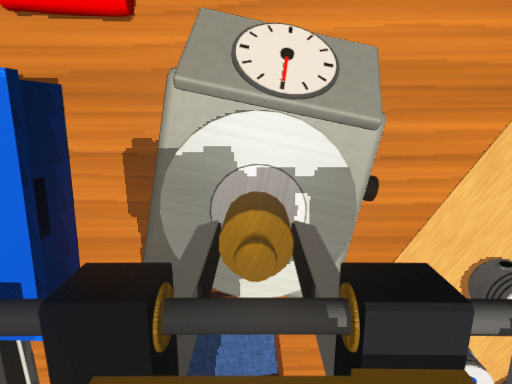

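```bash
python3 -m crank '[{"travel":[0,-2,5],"turn":[0,0,0],"fingers":0.7},{"travel":[0,-3,9],"turn":[0,0,0],"fingers":0.7},{"travel":[0,-3,13],"turn":[0,0,0],"fingers":0.7},{"travel":[0,-3,17],"turn":[0,0,0],"fingers":0.7},{"travel":[0,-3,20],"turn":[0,0,0],"fingers":0.7},{"travel":[0,-3,20],"turn":[0,0,0],"fingers":0.7},{"travel":[0,-3,20],"turn":[0,0,0],"fingers":0.7}]'; python3 -c "
from h import *
r=cam('wrist')
print(env.state()['force'],env.state()['eef_pos'])
crop(r,(150,100,370,290),3,'c7.png')
"
```

```text
time: 5.82
eef_pos: [0.6132, -0.0118, 0.1138]
eef_rot: [-0.001, -0.706, 0.708, 0.0]
force: [-0.5, -0.1, 0.0]
grip_width: 0.0406
[-1.24649391 -0.03729586 -1.7397834 ] [ 0.61319482 -0.01180499  0.11390501]
```

View pics/c7.png

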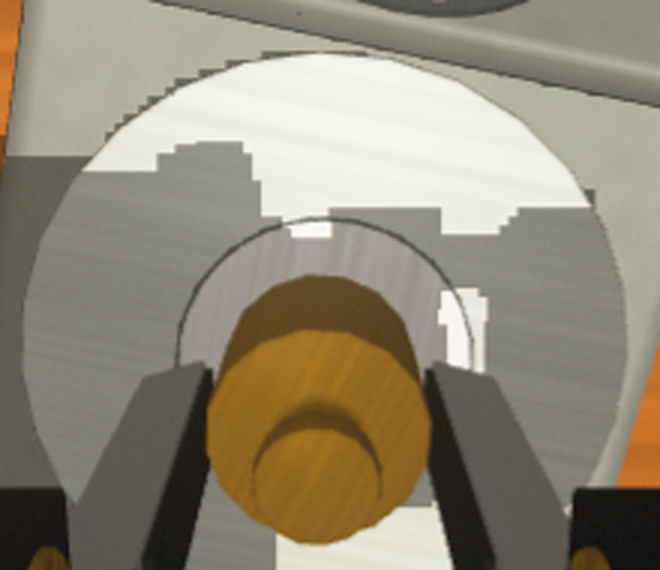

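```bash
python3 -m crank '[{"travel":[0,0,2],"turn":[0,0,0],"fingers":0.7},{"travel":[0,0,2],"turn":[0,0,0],"fingers":0.5},{"travel":[0,0,2],"turn":[0,0,0],"fingers":0.4},{"travel":[0,0,2],"turn":[0,0,0],"fingers":0.3},{"travel":[0,0,2],"turn":[0,0,0],"fingers":0.2},{"travel":[0,0,2],"turn":[0,0,0],"fingers":0.2},{"travel":[0,0,2],"turn":[0,0,0],"fingers":0.2},{"travel":[0,0,0],"turn":[0,0,0],"fingers":0.2}]';python3 -m crank '[{"travel":[0,0,-10],"turn":[0,0,0],"fingers":0.2},{"travel":[0,0,-30],"turn":[0,0,0],"fingers":0.2},{"travel":[0,0,-60],"turn":[0,0,0],"fingers":0.2},{"travel":[0,0,-80],"turn":[0,0,0],"fingers":0.2},{"travel":[0,0,-80],"turn":[0,0,0],"fingers":0.2},{"travel":[0,0,-80],"turn":[0,0,0],"fingers":0.2}]';  python3 -c "
from h import *
r=wr('w6.png')
print(env.state()['force'],env.state()['eef_pos'])
"
```

```text
time: 6.53
eef_pos: [0.613, -0.0118, 0.1137]
eef_rot: [-0.001, -0.706, 0.708, 0.001]
force: [1.1, -0.1, -0.2]
grip_width: 0.0752
time: 7.03
eef_pos: [0.6142, -0.0117, 0.1955]
eef_rot: [-0.0, -0.706, 0.708, -0.001]
force: [-0.3, -0.5, -0.8]
grip_width: 0.0753
[-0.52075541 -0.69109627 -0.22933959] [ 0.61308696 -0.01173531  0.19411932]
```

View pics/w6.png

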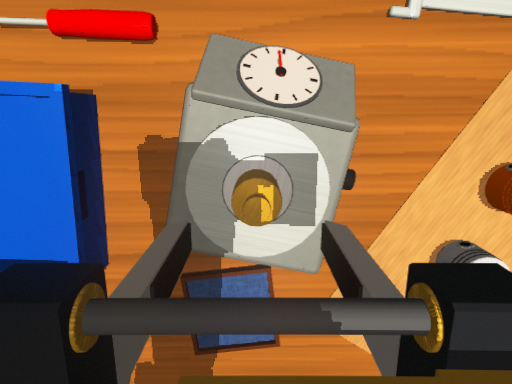

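```bash
python3 -m crank '[{"travel":[0,0,0],"turn":[0,0,0],"fingers":0.2},{"travel":[0,0,0],"turn":[0,0,0],"fingers":0.2},{"travel":[0,0,0],"turn":[0,0,0],"fingers":0.2},{"travel":[0,0,0],"turn":[0,0,0],"fingers":0.2},{"travel":[0,0,0],"turn":[0,0,0],"fingers":0.2},{"travel":[0,0,0],"turn":[0,0,0],"fingers":0.2},{"travel":[0,0,0],"turn":[0,0,0],"fingers":0.2},{"travel":[0,0,0],"turn":[0,0,0],"fingers":0.2}]'; python3 -c "
from h import *
r=cam('wrist');crop(r,(180,110,340,250),5,'c8.png')
for u,v in[(293,187),(222,187),(205,185),(320,185)]:
  d=r['range_z'][v,u];o,dd=ray(r,u,v);print(u,v,d,(o+dd*d).round(4))
"
```

```text
time: 7.75
eef_pos: [0.6131, -0.0117, 0.194]
eef_rot: [-0.001, -0.706, 0.708, 0.001]
force: [0.3, -0.4, 0.3]
grip_width: 0.075
293 187 0.2982281 [ 0.6158 -0.0444  0.0833]
222 187 0.2972124 [0.6163 0.0196 0.0843]
205 185 0.29765448 [0.618  0.0349 0.0834]
320 185 0.29674843 [ 0.6178 -0.0685  0.0843]
```

View pics/c8.png

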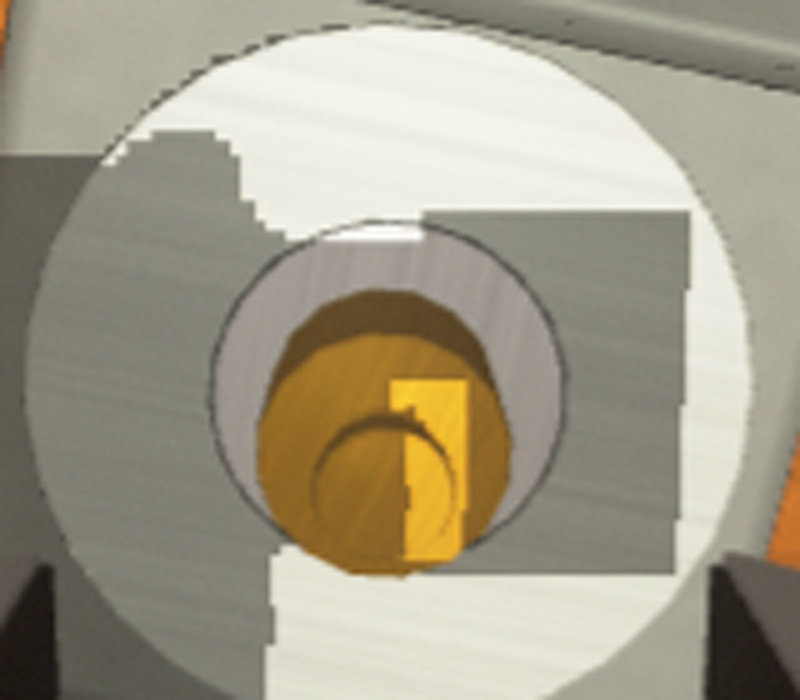

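```bash
python3 -m crank '[{"travel":[0,0,0],"turn":[0,0,0],"fingers":0.2},{"travel":[0,0,0],"turn":[0,0,0],"fingers":0.2},{"travel":[0,0,0],"turn":[0,0,0],"fingers":0.2},{"travel":[0,0,0],"turn":[0,0,0],"fingers":0.2},{"travel":[0,0,0],"turn":[0,0,0],"fingers":0.2},{"travel":[0,0,0],"turn":[0,0,0],"fingers":0.2},{"travel":[0,0,0],"turn":[0,0,0],"fingers":0.2},{"travel":[0,0,0],"turn":[0,0,0],"fingers":0.2}]'; python3 -c "
from h import *
r=cam('wrist');f=lambda x,y:(179.6+x/5,109.6+y/5)
print('ring top',onz(r,*f(387,222),.0837)-[.0325,0,0],'L/R',onz(r,*f(210,390),.0837),onz(r,*f(565,390),.0837))
print('pan top',onz(r,*f(388,22),.0837)-[.066,0,0])
print('sh',onz(r,*f(384,455),.1237),'knob',onz(r,*f(383,488),.1457), env.state()['eef_pos'])
"
```

```text
time: 8.47
eef_pos: [0.6131, -0.0117, 0.1941]
eef_rot: [-0.001, -0.706, 0.708, 0.0]
force: [0.4, 0.3, 0.9]
grip_width: 0.075
ring top [ 0.61334317 -0.01200416  0.0837    ] L/R [0.61559925 0.020042   0.0837    ] [ 0.61532367 -0.04402427  0.0837    ]
pan top [ 0.61400944 -0.01228966  0.0837    ]
sh [ 0.61451927 -0.0112841   0.1237    ] knob [ 0.61576377 -0.01110507  0.1457    ] [ 0.61312348 -0.01170265  0.19409296]
```

```bash
python3 -m crank '[{"travel":[0,0,0],"turn":[0,0,0],"fingers":0.2},{"travel":[0,0,0],"turn":[0,0,0],"fingers":0.2},{"travel":[0,0,0],"turn":[0,0,0],"fingers":0.2},{"travel":[0,-1,30],"turn":[0,0,0],"fingers":0.2},{"travel":[0,-1,60],"turn":[0,0,0],"fingers":0.2},{"travel":[0,-1,85],"turn":[0,0,0],"fingers":0.2},{"travel":[0,-1,97],"turn":[0,0,0],"fingers":0.2},{"travel":[0,-1,98],"turn":[0,0,0],"fingers":0.2}]';python3 -m crank '[{"travel":[0,0,0],"turn":[0,0,0],"fingers":0.7},{"travel":[0,0,0],"turn":[0,0,0],"fingers":0.7},{"travel":[0,0,0],"turn":[0,0,0],"fingers":0.7},{"travel":[0,0,0],"turn":[0,0,0],"fingers":0.7},{"travel":[0,0,0],"turn":[0,0,0],"fingers":0.7},{"travel":[0,0,0],"turn":[0,0,0],"fingers":0.7},{"travel":[0,0,0],"turn":[0,0,0],"fingers":0.7},{"travel":[0,0,0],"turn":[0,0,0],"fingers":0.7}]' 40; python3 -c "
from h import *
go(.441,.0165,.145)
"
```

```text
time: 9.18
eef_pos: [0.6118, -0.0118, 0.0935]
eef_rot: [-0.003, -0.706, 0.708, 0.002]
force: [-0.9, -0.5, 0.2]
grip_width: 0.0753
time: 9.85
eef_pos: [0.6124, -0.012, 0.0938]
eef_rot: [-0.003, -0.706, 0.708, 0.002]
force: [0.6, -0.6, 0.2]
grip_width: 0.0404
travel [-27.8 171.8 -50.1] turn [ 0.4 -0.1 -0.2] rows>= 4.3 t 9.85
```

```bash
python3 -m crank '[{"travel":[0,0,-15],"turn":[0,0,0],"fingers":0.7},{"travel":[0,0,-35],"turn":[0,0,0],"fingers":0.7},{"travel":[0,5,-55],"turn":[0,0,0],"fingers":0.7},{"travel":[-5,35,-65],"turn":[0,0,0],"fingers":0.7},{"travel":[-10,70,-65],"turn":[0,0,0],"fingers":0.7},{"travel":[-17,105,-62],"turn":[0,0,0],"fingers":0.7},{"travel":[-23,140,-55],"turn":[0,0,0],"fingers":0.7},{"travel":[-28,170,-45],"turn":[0,0,0],"fingers":0.7}]'; python3 -m crank '[{"travel":[0,10,0],"turn":[0,0,0],"fingers":0.7},{"travel":[0,10,0],"turn":[0,0,0],"fingers":0.7},{"travel":[0,10,0],"turn":[0,0,0],"fingers":0.7}]';python3 -c "
from h import *
r=wr('w7.png')
go(.441,.0165,.016)
for u,v in[(256,255),(256,262)]:
  d=r['range_z'][v,u];o,dd=ray(r,u,v);print(u,v,d,(o+dd*d).round(4))
"
```

```text
time: 10.52
eef_pos: [0.4395, 0.017, 0.1398]
eef_rot: [-0.003, -0.706, 0.708, 0.002]
force: [-0.0, 0.4, -5.6]
grip_width: 0.0404
time: 10.77
eef_pos: [0.429, 0.0171, 0.1397]
eef_rot: [-0.003, -0.706, 0.708, 0.003]
force: [0.1, -0.2, -4.6]
grip_width: 0.0403
travel [  0.4 -11.3 123.9] turn [ 0.4 -0.1 -0.2] rows>= 3.0 t 10.82
256 255 0.14133286 [0.4401 0.0179 0.1888]
256 262 0.14032073 [0.4377 0.0179 0.1905]
```

View pics/w7.png

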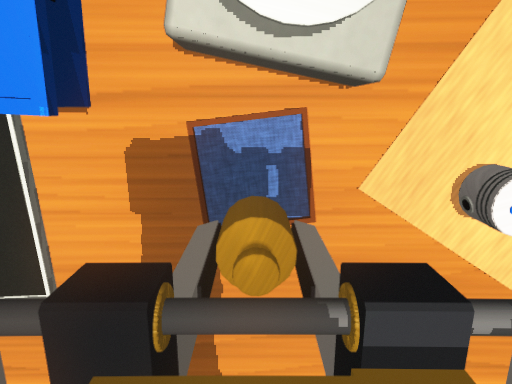

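```bash
python3 -m crank '[{"travel":[0,-6,30],"turn":[0,0,0],"fingers":0.7},{"travel":[0,-12,60],"turn":[0,0,0],"fingers":0.7},{"travel":[0,-12,85],"turn":[0,0,0],"fingers":0.7},{"travel":[0,-12,105],"turn":[0,0,0],"fingers":0.7},{"travel":[0,-12,115],"turn":[0,0,0],"fingers":0.7},{"travel":[0,-12,121],"turn":[0,0,0],"fingers":0.7},{"travel":[0,-12,121],"turn":[0,0,0],"fingers":0.7}]'; python3 -c "
from h import *
print(env.state()['force'])
go(.441,.0165,.016)"
```

```text
time: 11.4
eef_pos: [0.4425, 0.0168, 0.0176]
eef_rot: [-0.003, -0.706, 0.708, 0.002]
force: [0.2, 0.1, -3.7]
grip_width: 0.0402
[ 0.16493857  0.05651455 -3.66293357]
travel [0.4 1.5 1.6] turn [ 0.4 -0.1 -0.2] rows>= 0.1 t 11.4
```

Lower the last 2–3 mm, release and rise.

```bash
python3 -m crank '[{"travel":[0,0,2],"turn":[0,0,0],"fingers":0.7},{"travel":[0,0,2.5],"turn":[0,0,0],"fingers":0.7},{"travel":[0,0,2.5],"turn":[0,0,0],"fingers":0.7},{"travel":[0,0,2.5],"turn":[0,0,0],"fingers":0.5},{"travel":[0,0,2.5],"turn":[0,0,0],"fingers":0.3},{"travel":[0,0,2.5],"turn":[0,0,0],"fingers":0.2},{"travel":[0,0,2.5],"turn":[0,0,0],"fingers":0.2},{"travel":[0,0,2.5],"turn":[0,0,0],"fingers":0.2}]';python3 -m crank '[{"travel":[0,0,-15],"turn":[0,0,0],"fingers":0.2},{"travel":[0,0,-50],"turn":[0,0,0],"fingers":0.2},{"travel":[0,0,-90],"turn":[0,0,0],"fingers":0.2},{"travel":[0,0,-130],"turn":[0,0,0],"fingers":0.2},{"travel":[0,0,-170],"turn":[0,0,0],"fingers":0.2},{"travel":[0,0,-205],"turn":[0,0,0],"fingers":0.2},{"travel":[0,0,-205],"turn":[0,0,0],"fingers":0.2}]'; python3 -c "
from h import *
wr('w8.png');s=cam('side');cv2.imwrite('pics/s8.png',cv2.resize(s['color'][70:390,140:400],None,fx=2.2,fy=1.8))
go(.367,-.306,.22)"
```

```text
time: 12.07
eef_pos: [0.4428, 0.0169, 0.0154]
eef_rot: [-0.003, -0.706, 0.708, 0.002]
force: [-0.0, -0.0, 0.9]
grip_width: 0.0705
time: 12.65
eef_pos: [0.4484, 0.0176, 0.2266]
eef_rot: [0.002, -0.706, 0.708, -0.002]
force: [1.0, 0.2, 0.2]
grip_width: 0.0754
travel [323.4  76.8   2.3] turn [ 0.2 -0.1 -0.2] rows>= 8.0 t 12.75
```

View pics/w8.png

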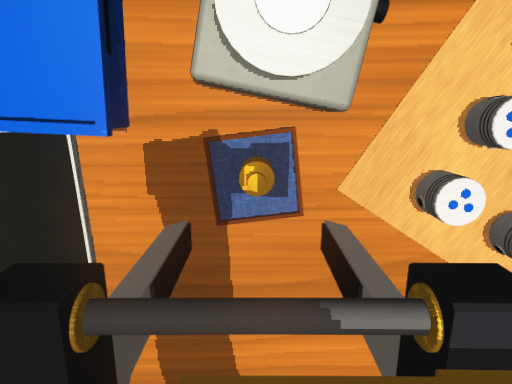

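View pics/s8.png

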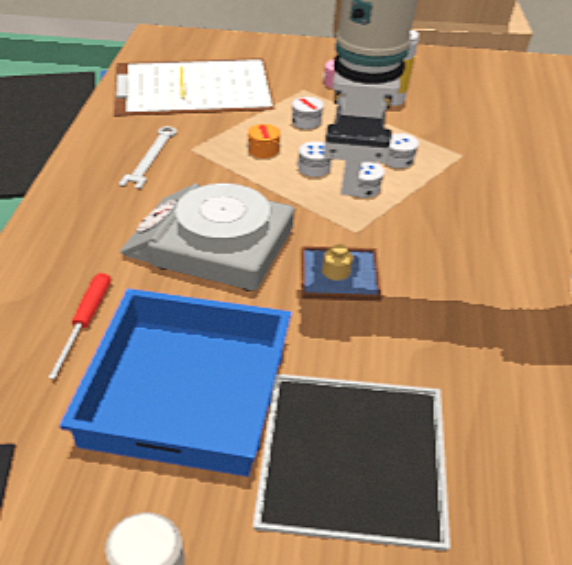

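The weight is standing near the case centre (wrist view, 256,176), and the pan is empty. Next is the 2-dot piston.

```bash
python3 -m crank '[{"travel":[40,9,0],"turn":[0,0,0],"fingers":0.15},{"travel":[80,19,0],"turn":[0,0,0],"fingers":0.15},{"travel":[120,28,0],"turn":[0,0,0],"fingers":0.15},{"travel":[160,38,0],"turn":[0,0,0],"fingers":0.15},{"travel":[200,48,1],"turn":[0,0,0],"fingers":0.15},{"travel":[240,57,2],"turn":[0,0,0],"fingers":0.15},{"travel":[280,67,2],"turn":[0,0,0],"fingers":0.15},{"travel":[318,76,2],"turn":[0,0,0],"fingers":0.15}]';python3 -m crank '[{"travel":[20,8,0],"turn":[0,0,0],"fingers":0.15},{"travel":[20,8,0],"turn":[0,0,0],"fingers":0.15},{"travel":[20,8,0],"turn":[0,0,0],"fingers":0.15}]'; python3 -c "
from h import *
wr('w9.png')
go(.367,-.306,.22)"
```

```text
time: 13.42
eef_pos: [0.3656, -0.3019, 0.2185]
eef_rot: [-0.002, -0.706, 0.709, 0.003]
force: [0.2, 0.3, 0.0]
grip_width: 0.0801
time: 13.67
eef_pos: [0.3556, -0.3221, 0.2166]
eef_rot: [-0.002, -0.704, 0.71, 0.005]
force: [-0.5, 0.3, 0.6]
grip_width: 0.0796
travel [-14.9 -10.3  -3.1] turn [ 0.5  0.2 -0.3] rows>= 0.4 t 13.72
```

View pics/w9.png

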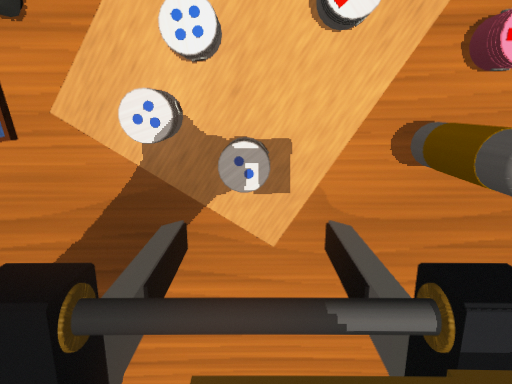

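```bash
python3 -c "
from h import *
r=cam('wrist')
crop(r,(200,120,310,210),6,'c9.png')
for n,uv in [('p2',(244,165)),('p3',(149,116)),('p4',(190,25)),('rej',(351,-5))]: print(n,onz(r,*uv,.05).round(4))
p=onz(r,244,165,.05);go(p[0],p[1],.016)"
```

```text
p2 [ 0.3691 -0.3066  0.05  ]
p3 [ 0.42   -0.2106  0.05  ]
p4 [ 0.5039 -0.2573  0.05  ]
rej [ 0.5279 -0.4083  0.05  ]
travel [-12.9 -13.4 201.3] turn [ 0.5  0.2 -0.2] rows>= 4.8 t 13.77
```

View pics/c9.png

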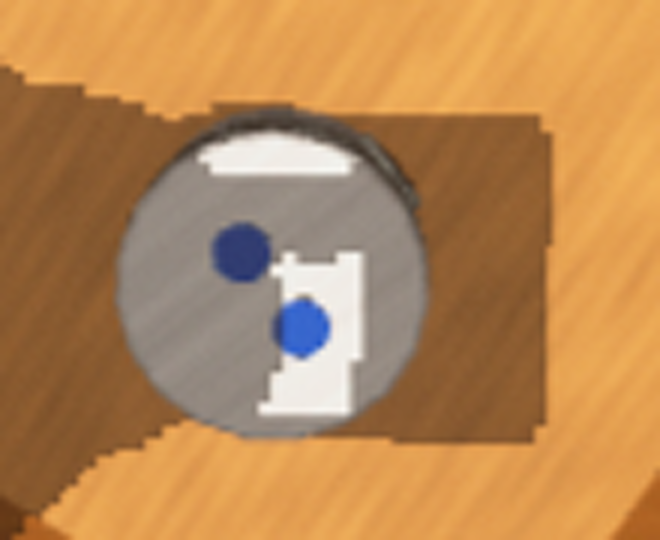

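```bash
python3 -m crank '[{"travel":[-6,-6,35],"turn":[0,0,0],"fingers":0.15},{"travel":[-12,-12,70],"turn":[0,0,0],"fingers":0.15},{"travel":[-12,-12,105],"turn":[0,0,0],"fingers":0.15},{"travel":[-12,-12,140],"turn":[0,0,0],"fingers":0.15},{"travel":[-12,-12,170],"turn":[0,0,0],"fingers":0.15},{"travel":[-12,-12,192],"turn":[0,0,0],"fingers":0.15},{"travel":[-12,-12,200],"turn":[0,0,0],"fingers":0.15},{"travel":[-12,-12,200],"turn":[0,0,0],"fingers":0.15}]' 25;  python3 -c "
from h import *
wr('w10.png')
go(.3675,-.3075,.015)"
```

```text
time: 14.43
eef_pos: [0.3672, -0.3051, 0.0156]
eef_rot: [-0.002, -0.707, 0.707, 0.006]
force: [0.6, -0.0, 0.5]
grip_width: 0.0795
travel [1.4 0.4 1.9] turn [ 0.5  0.3 -0. ] rows>= 0.1 t 14.48
```

View pics/w10.png

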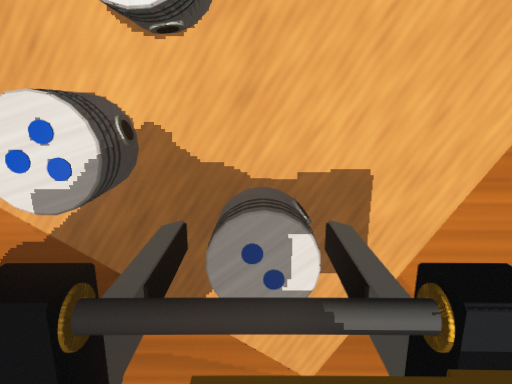

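```bash
python3 -m crank '[{"travel":[2,0,0],"turn":[0,0,0],"fingers":0.15},{"travel":[2,0,0],"turn":[0,0,0],"fingers":0.6},{"travel":[2,0,0],"turn":[0,0,0],"fingers":0.6},{"travel":[2,0,0],"turn":[0,0,0],"fingers":0.6},{"travel":[2,0,0],"turn":[0,0,0],"fingers":0.6},{"travel":[2,0,0],"turn":[0,0,0],"fingers":0.6},{"travel":[2,0,0],"turn":[0,0,0],"fingers":0.6}]' 25; python3 -m crank '[{"travel":[2,0,-20],"turn":[0,0,0],"fingers":0.6},{"travel":[2,0,-60],"turn":[0,0,0],"fingers":0.6},{"travel":[2,0,-100],"turn":[0,0,0],"fingers":0.6},{"travel":[2,0,-140],"turn":[0,0,0],"fingers":0.6},{"travel":[2,0,-150],"turn":[0,0,0],"fingers":0.6},{"travel":[2,0,-150],"turn":[0,0,0],"fingers":0.6}]';  python3 -c "
from h import *
r=wr('w11.png');f=r['range_z'];
for u,v in[(256,235),(256,262)]:
  d=f[v,u];o,dd=ray(r,u,v);print(u,v,d,(o+dd*d).round(4))
go(.613,-.012,.165)"
```

```text
time: 15.07
eef_pos: [0.3683, -0.3085, 0.0177]
eef_rot: [-0.001, -0.707, 0.707, 0.004]
force: [-0.5, -0.1, 6.4]
grip_width: 0.0554
time: 15.57
eef_pos: [0.3712, -0.3126, 0.1708]
eef_rot: [-0.001, -0.707, 0.708, 0.001]
force: [-0.1, -0.4, -1.9]
grip_width: 0.0555
256 235 0.15809555 [ 0.3841 -0.3118  0.2021]
256 262 0.15983781 [ 0.3708 -0.3118  0.2037]
travel [-299.8 -242.7    3. ] turn [ 0.3  0.1 -0.1] rows>= 9.3 t 15.62
```

View pics/w11.png

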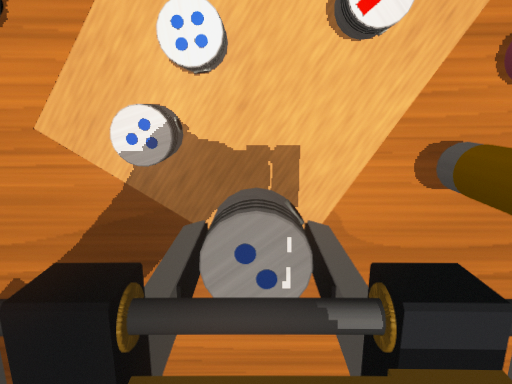

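```bash
python3 -m crank '[{"travel":[-30,-24,0],"turn":[0,0,0],"fingers":0.6},{"travel":[-60,-48,0],"turn":[0,0,0],"fingers":0.6},{"travel":[-92,-74,0],"turn":[0,0,0],"fingers":0.6},{"travel":[-124,-100,0],"turn":[0,0,0],"fingers":0.6},{"travel":[-156,-126,0],"turn":[0,0,0],"fingers":0.6},{"travel":[-188,-152,0],"turn":[0,0,0],"fingers":0.6},{"travel":[-218,-177,0],"turn":[0,0,0],"fingers":0.6},{"travel":[-240,-194,0],"turn":[0,0,0],"fingers":0.6}]'; python3 -m crank '[{"travel":[-20,-15,0],"turn":[0,0,0],"fingers":0.6},{"travel":[-20,-15,0],"turn":[0,0,0],"fingers":0.6},{"travel":[-20,-15,0],"turn":[0,0,0],"fingers":0.6}]'; python3 -c "
from h import *
r=wr('w12.png');crop(r,(190,170,320,300),4,'c10.png')
go(.613,-.012,.165)"
```

```text
time: 16.28
eef_pos: [0.5648, -0.0674, 0.1654]
eef_rot: [0.002, 0.708, -0.706, -0.005]
force: [0.5, 0.3, -1.5]
grip_width: 0.0556
time: 16.53
eef_pos: [0.5786, -0.045, 0.1624]
eef_rot: [0.003, 0.709, -0.705, -0.007]
force: [0.1, -0.9, -1.0]
grip_width: 0.0559
travel [-35.  -35.1  -2.6] turn [0.8 0.2 0.2] rows>= 1.2 t 16.58
```

View pics/w12.png

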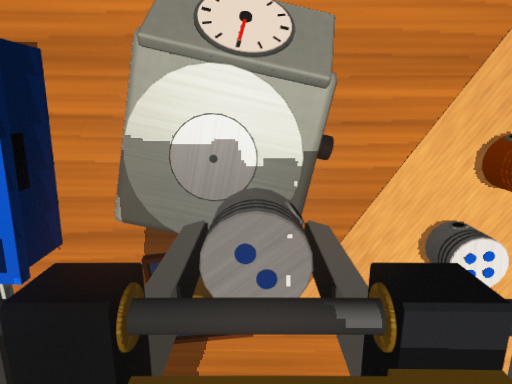

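```bash
python3 -c "
from h import *
r=cam('wrist');e=env.state()['eef_pos'];print(e,onz(r,212.6,157.6,.101))
z=e[2]+.0325
print([proj(r,[e[0]+28*.001*a,e[1]+28*.001*b,z]).round(1).tolist() for a,b in((1,0),(-1,0),(0,1),(0,-1),(0,0))])
go(.613,-.012,.140)"
```

```text
[ 0.57790022 -0.04833112  0.16333346] [ 0.61376717 -0.01409879  0.101     ]
[[260.2, 206.9], [259.5, 313.0], [201.9, 262.0], [317.9, 262.6], [259.9, 262.2]]
travel [-36.2 -35.5  23. ] turn [0.8 0.2 0.1] rows>= 1.3 t 16.63
```

View pics/c10.png

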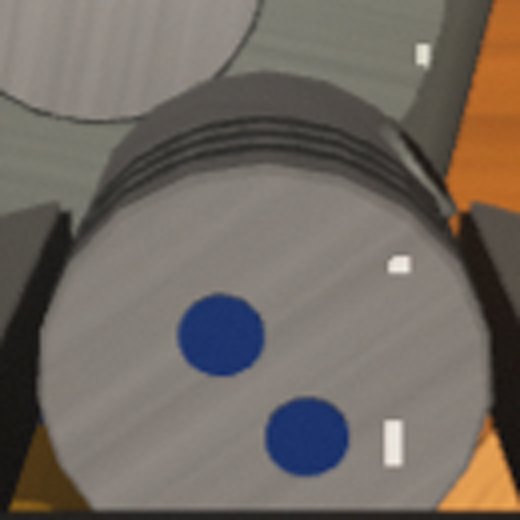

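```bash
python3 -m crank '[{"travel":[-12,-14,0],"turn":[0.8,0.2,0],"fingers":0.6},{"travel":[-28,-31,3],"turn":[0.8,0.2,0],"fingers":0.6},{"travel":[-33,-37,10],"turn":[0.8,0.2,0],"fingers":0.6},{"travel":[-33,-37,20],"turn":[0.8,0.2,0],"fingers":0.6},{"travel":[-33,-37,30],"turn":[0.8,0.2,0],"fingers":0.6},{"travel":[-33,-37,38],"turn":[0.8,0.2,0],"fingers":0.6},{"travel":[-33,-37,38],"turn":[0.8,0.2,0],"fingers":0.6}]'; python3 -c "
from h import *
r=wr('w13.png')
go(.615,-.0155,.1125)"
```

```text
time: 17.22
eef_pos: [0.6116, -0.0166, 0.1224]
eef_rot: [0.002, 0.707, -0.707, -0.001]
force: [-0.5, -0.3, -2.4]
grip_width: 0.0559
travel [-0.9 -2.6 10.9] turn [ 0.2 -0.   0. ] rows>= 0.3 t 17.27
```

View pics/w13.png

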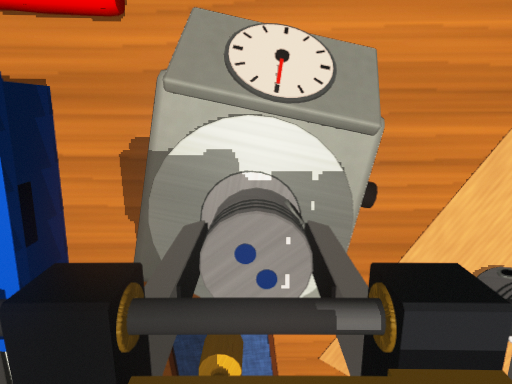

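```bash
python3 -m crank '[{"travel":[-3,-2,1],"turn":[0,0,0],"fingers":0.6},{"travel":[-3,-3,5],"turn":[0,0,0],"fingers":0.6},{"travel":[-3,-3,9],"turn":[0,0,0],"fingers":0.6},{"travel":[-3,-3,10],"turn":[0,0,0],"fingers":0.6},{"travel":[-3,-3,10],"turn":[0,0,0],"fingers":0.6},{"travel":[-3,-3,10],"turn":[0,0,0],"fingers":0.6}]'; python3 -c "
from h import *
print(env.state()['force'])
go(.614,-.0135,.1125)"
```

```text
time: 17.77
eef_pos: [0.6158, -0.0133, 0.1137]
eef_rot: [0.001, 0.707, -0.707, -0.001]
force: [1.4, 0.2, -0.6]
grip_width: 0.0555
[ 1.42567269  0.16954995 -0.6356064 ]
travel [0.2 1.8 1.2] turn [ 0.1 -0.   0. ] rows>= 0.1 t 17.77
```

```bash
python3 -m crank '[{"travel":[0,1.5,1],"turn":[0,0,0],"fingers":0.6},{"travel":[0,1.5,1],"turn":[0,0,0],"fingers":0.6},{"travel":[0,1.5,1],"turn":[0,0,0],"fingers":0.4},{"travel":[0,1.5,1],"turn":[0,0,0],"fingers":0.3},{"travel":[0,1.5,1],"turn":[0,0,0],"fingers":0.15},{"travel":[0,1.5,1],"turn":[0,0,0],"fingers":0.15},{"travel":[0,1.5,1],"turn":[0,0,0],"fingers":0.15},{"travel":[0,1.5,1],"turn":[0,0,0],"fingers":0.15}]';python3 -m crank '[{"travel":[0,0,-10],"turn":[0,0,0],"fingers":0.15},{"travel":[0,0,-30],"turn":[0,0,0],"fingers":0.15},{"travel":[0,0,-60],"turn":[0,0,0],"fingers":0.15},{"travel":[0,0,-80],"turn":[0,0,0],"fingers":0.15},{"travel":[0,0,-80],"turn":[0,0,0],"fingers":0.15},{"travel":[0,0,-80],"turn":[0,0,0],"fingers":0.15}]';  python3 -c "
from h import *
r=wr('w14.png')
print(env.state()['force'],env.state()['eef_pos'])
"
```

```text
time: 18.43
eef_pos: [0.6143, -0.0133, 0.1127]
eef_rot: [0.001, 0.707, -0.707, -0.001]
force: [-0.3, -0.0, 0.4]
grip_width: 0.0796
time: 18.93
eef_pos: [0.6154, -0.0133, 0.1945]
eef_rot: [-0.0, 0.707, -0.707, 0.0]
force: [-0.0, -0.0, -0.8]
grip_width: 0.0796
[-0.06054402 -0.56958566 -0.45240274] [ 0.61430272 -0.01334787  0.19305336]
```

View pics/w14.png

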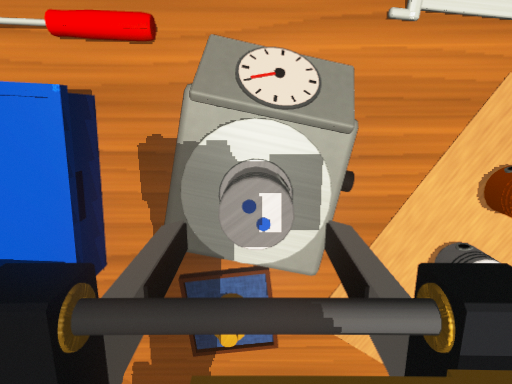

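```bash
python3 -m crank '[{"travel":[0,0,0],"turn":[0,0,0],"fingers":0.15},{"travel":[0,0,0],"turn":[0,0,0],"fingers":0.15},{"travel":[0,0,0],"turn":[0,0,0],"fingers":0.15},{"travel":[0,0,0],"turn":[0,0,0],"fingers":0.15},{"travel":[0,0,0],"turn":[0,0,0],"fingers":0.15},{"travel":[0,0,0],"turn":[0,0,0],"fingers":0.15},{"travel":[0,0,0],"turn":[0,0,0],"fingers":0.15},{"travel":[0,0,0],"turn":[0,0,0],"fingers":0.15}]'; python3 -c "
from h import *
r=cam('wrist');crop(r,(170,110,345,275),4.4,'c11.png')
"
```

```text
time: 19.65
eef_pos: [0.6143, -0.0133, 0.193]
eef_rot: [0.001, 0.707, -0.707, -0.001]
force: [-0.0, 0.6, 0.0]
grip_width: 0.08
```

View pics/c11.png

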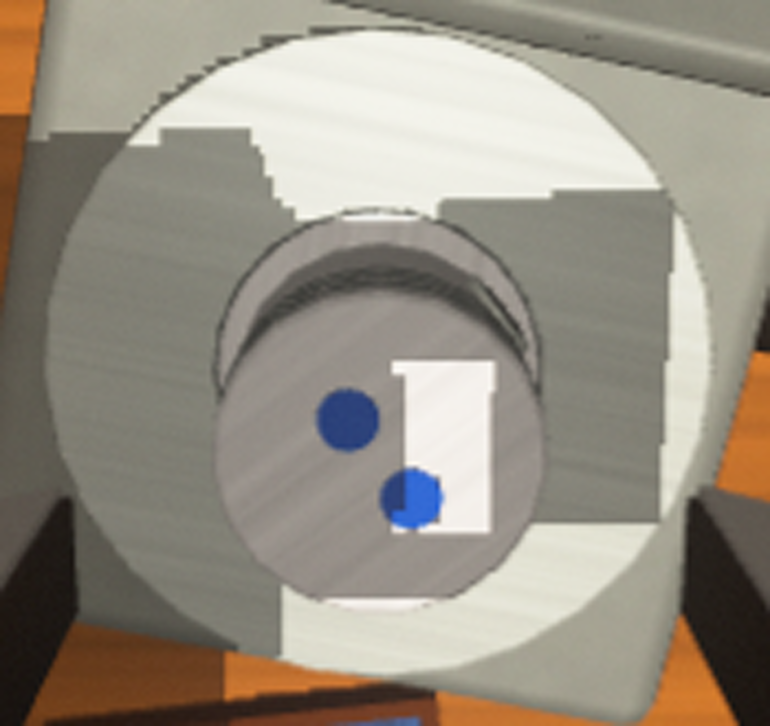

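```bash
python3 -m crank '[{"travel":[0,0,0],"turn":[0,0,0],"fingers":0.15},{"travel":[0,0,0],"turn":[0,0,0],"fingers":0.15},{"travel":[0,0,0],"turn":[0,0,0],"fingers":0.15},{"travel":[0,0,0],"turn":[0,0,0],"fingers":0.15},{"travel":[0,0,0],"turn":[0,0,0],"fingers":0.15},{"travel":[0,0,0],"turn":[0,0,0],"fingers":0.15},{"travel":[0,0,0],"turn":[0,0,0],"fingers":0.15},{"travel":[0,0,0],"turn":[0,0,0],"fingers":0.15}]'; python3 -c "
from h import *
r=cam('wrist');f=lambda x,y:(169.6+x/4.4,109.6+y/4.4)
P=[onz(r,*f(*p),.0947) for p in((378,27),(378,673),(45,350),(712,350))];print('pan',(P[0]+P[1])/2,(P[2]+P[3])/2)
P=[onz(r,*f(*p),.1447) for p in((379,290),(379,610),(215,450),(543,450))];print('pis',(P[0]+P[1])/2,(P[2]+P[3])/2,env.state()['eef_pos'])
"
```

```text
time: 20.37
eef_pos: [0.6143, -0.0133, 0.193]
eef_rot: [0.001, 0.707, -0.707, -0.001]
force: [0.0, 0.0, -0.3]
grip_width: 0.0801
pan [ 0.6144757  -0.01210799  0.0947    ] [ 0.61818466 -0.01220147  0.0947    ]
pis [ 0.61268863 -0.0123419   0.1447    ] [ 0.61346553 -0.01234073  0.1447    ] [ 0.61428515 -0.01336667  0.19302783]
```

```bash
python3 -m crank '[{"travel":[0,0,20],"turn":[0,0,0],"fingers":0.15},{"travel":[0,0,45],"turn":[0,0,0],"fingers":0.15},{"travel":[0,0,70],"turn":[0,0,0],"fingers":0.15},{"travel":[0,0,81],"turn":[0,0,0],"fingers":0.15},{"travel":[0,0,81],"turn":[0,0,0],"fingers":0.6},{"travel":[0,0,81],"turn":[0,0,0],"fingers":0.6},{"travel":[0,0,81],"turn":[0,0,0],"fingers":0.6},{"travel":[0,0,81],"turn":[0,0,0],"fingers":0.6}]' 25; python3 -m crank '[{"travel":[0,0,0],"turn":[0,0,0],"fingers":0.6},{"travel":[0,0,0],"turn":[0,0,0],"fingers":0.6},{"travel":[0,0,0],"turn":[0,0,0],"fingers":0.6},{"travel":[0,0,-20],"turn":[0,0,0],"fingers":0.6},{"travel":[0,0,-45],"turn":[0,0,0],"fingers":0.6},{"travel":[0,0,-60],"turn":[0,0,0],"fingers":0.6},{"travel":[0,0,-60],"turn":[0,0,0],"fingers":0.6}]';python3 -c "
from h import *
s=cam('side')
import cv2
cv2.imwrite('pics/t1.png',cv2.resize(s['color'][220:384,160:360],None,fx=3.9,fy=3.5,interpolation=cv2.INTER_CUBIC))"
```

```text
time: 21.08
eef_pos: [0.6154, -0.0134, 0.1136]
eef_rot: [-0.0, 0.707, -0.707, 0.0]
force: [-0.0, -0.2, -0.1]
grip_width: 0.0566
time: 21.67
eef_pos: [0.6178, -0.0134, 0.177]
eef_rot: [-0.003, 0.707, -0.707, 0.003]
force: [0.7, -0.1, -1.0]
grip_width: 0.0562
```

View pics/t1.png

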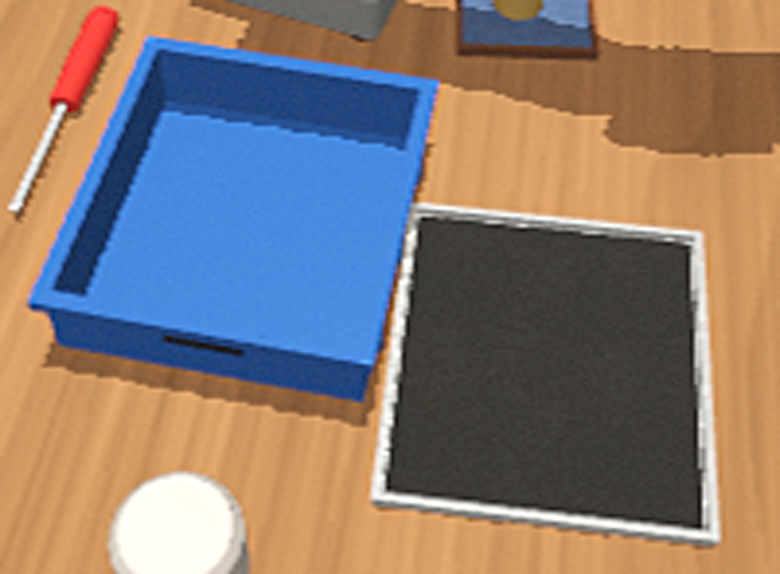

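```bash
python3 -c "
from h import *
s=cam('side');f=lambda x,y:(159.6+x/3.9,219.6+y/3.5)
for z,L in((.012,[(415,206),(702,232),(717,540),(373,500)]),(.075,[(150,40),(438,83),(366,385),(35,305)])):
  C=np.array([onz(s,*f(*c),z)[:2] for c in L]);print(C.round(4),C.mean(0),[np.linalg.norm(C[i]-C[i-1]).round(3) for i in range(4)])
go(.4,.3,.17)"
```

```text
[[0.4978 0.2381]
 [0.3011 0.2285]
 [0.2955 0.4488]
 [0.4932 0.456 ]] [0.39690003 0.3428397 ] [np.float64(0.218), np.float64(0.197), np.float64(0.22), np.float64(0.198)]
[[0.7022 0.1581]
 [0.4935 0.1661]
 [0.5054 0.409 ]
 [0.7101 0.3873]] [0.60281714 0.28014182] [np.float64(0.229), np.float64(0.209), np.float64(0.243), np.float64(0.206)]
travel [-313.4  215.2    3.2] turn [-0.1 -0.   0. ] rows>= 9.1 t 21.77
```

```bash
python3 -m crank '[{"travel":[-30,10,0],"turn":[0,0,0],"fingers":0.6},{"travel":[-68,22,0],"turn":[0,0,0],"fingers":0.6},{"travel":[-106,36,0],"turn":[0,0,0],"fingers":0.6},{"travel":[-144,52,0],"turn":[0,0,0],"fingers":0.6},{"travel":[-182,70,0],"turn":[0,0,0],"fingers":0.6},{"travel":[-220,88,0],"turn":[0,0,0],"fingers":0.6},{"travel":[-256,106,0],"turn":[0,0,0],"fingers":0.6},{"travel":[-290,124,0],"turn":[0,0,0],"fingers":0.6}]';python3 -m crank '[{"travel":[-20,25,0],"turn":[0,0,0],"fingers":0.6},{"travel":[-45,60,0],"turn":[0,0,0],"fingers":0.6},{"travel":[-65,85,0],"turn":[0,0,0],"fingers":0.6},{"travel":[-65,85,0],"turn":[0,0,0],"fingers":0.6},{"travel":[-65,85,0],"turn":[0,0,0],"fingers":0.6}]';python3 -c "
from h import *
wr('w15.png')
go(.46,.388,.17)"
```

```text
time: 22.43
eef_pos: [0.4889, 0.2783, 0.1716]
eef_rot: [0.001, 0.707, -0.707, 0.0]
force: [1.1, 0.7, -2.7]
grip_width: 0.0558
time: 22.85
eef_pos: [0.401, 0.3443, 0.1703]
eef_rot: [0.002, 0.709, -0.705, -0.0]
force: [0.3, -0.1, -0.6]
grip_width: 0.0552
travel [-45.  -57.1   0.2] turn [ 0.1 -0.2  0.2] rows>= 1.7 t 22.9
```

View pics/w15.png

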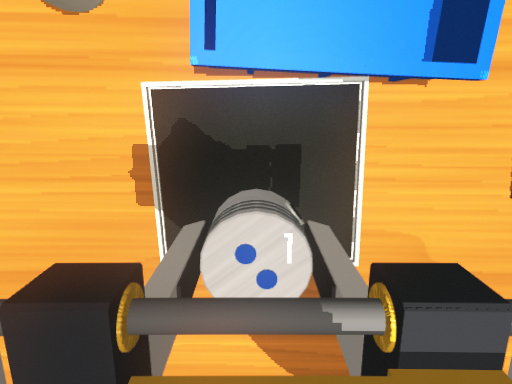

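```bash
python3 -c "
from h import *
r=cam('wrist');C=np.array([onz(r,*c,.012)[:2] for c in((142,83),(367,79),(357,265),(160,265))]);print(C.round(4),(C[0]+C[1])/2,env.state()['eef_pos'])
go(.46,.388,.17)"
```

```text
[[0.4978 0.4538]
 [0.502  0.236 ]
 [0.3052 0.2302]
 [0.305  0.45  ]] [0.49990419 0.34486084] [0.40415422 0.34200794 0.17070599]
travel [-46.  -55.9   0.4] turn [ 0.1 -0.2  0. ] rows>= 1.7 t 22.95
```

```bash
python3 -m crank '[{"travel":[-20,-22,0],"turn":[0,0,0],"fingers":0.6},{"travel":[-46,-51,10],"turn":[0,0,0],"fingers":0.6},{"travel":[-46,-51,40],"turn":[0,0,0],"fingers":0.6},{"travel":[-46,-51,75],"turn":[0,0,0],"fingers":0.6},{"travel":[-46,-51,105],"turn":[0,0,0],"fingers":0.6},{"travel":[-46,-51,130],"turn":[0,0,0],"fingers":0.6},{"travel":[-46,-51,143],"turn":[0,0,0],"fingers":0.6},{"travel":[-46,-51,143],"turn":[0,0,0],"fingers":0.6}]';python3 -c "
from h import *
r=wr('w16.png');print(env.state()['force'])
for u,v in[(256,235),(256,262)]:
  d=r['range_z'][v,u];o,dd=ray(r,u,v);print(u,v,d,(o+dd*d).round(4))
go(.455,.388,.022)"
```

```text
time: 23.62
eef_pos: [0.4548, 0.3843, 0.0244]
eef_rot: [-0.005, -0.706, 0.708, -0.001]
force: [0.2, -0.6, -2.3]
grip_width: 0.0556
[ 0.48816015  0.29463568 -1.64387701]
256 235 0.15659341 [0.4684 0.3853 0.0572]
256 262 0.16077991 [0.4541 0.3854 0.0565]
travel [-2.3  0.5  4.3] turn [ 0.2 -0.3 -0.1] rows>= 0.1 t 23.67
```

View pics/w16.png

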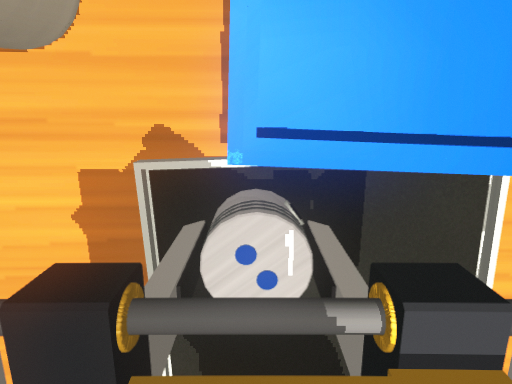

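```bash
python3 -m crank '[{"travel":[0,0,2],"turn":[0,0,0],"fingers":0.6},{"travel":[0,0,3],"turn":[0,0,0],"fingers":0.6},{"travel":[0,0,3],"turn":[0,0,0],"fingers":0.6},{"travel":[0,0,3],"turn":[0,0,0],"fingers":0.4},{"travel":[0,0,3],"turn":[0,0,0],"fingers":0.25},{"travel":[0,0,3],"turn":[0,0,0],"fingers":0.15},{"travel":[0,0,3],"turn":[0,0,0],"fingers":0.15},{"travel":[0,0,0],"turn":[0,0,0],"fingers":0.15}]';python3 -m crank '[{"travel":[0,0,-15],"turn":[0,0,0],"fingers":0.15},{"travel":[0,0,-50],"turn":[0,0,0],"fingers":0.15},{"travel":[0,0,-90],"turn":[0,0,0],"fingers":0.15},{"travel":[0,0,-130],"turn":[0,0,0],"fingers":0.15},{"travel":[0,0,-170],"turn":[0,0,0],"fingers":0.15},{"travel":[0,0,-200],"turn":[0,0,0],"fingers":0.15},{"travel":[0,0,-200],"turn":[0,0,0],"fingers":0.15}]'; python3 -c "
from h import *
wr('w17.png');s=cam('side');cv2.imwrite('pics/s9.png',cv2.resize(s['color'][70:390,140:400],None,fx=2.2,fy=1.8))
go(.42,-.209,.22)"
```

```text
time: 24.33
eef_pos: [0.4553, 0.3856, 0.0263]
eef_rot: [-0.003, -0.706, 0.708, -0.001]
force: [-0.6, -0.5, 0.3]
grip_width: 0.0785
time: 24.92
eef_pos: [0.4592, 0.3897, 0.2337]
eef_rot: [0.003, -0.706, 0.708, -0.001]
force: [0.1, 0.1, -0.5]
grip_width: 0.0801
travel [596.3  35.3  10.1] turn [ 0.1 -0.2 -0.1] rows>= 14.3 t 25.02
```

View pics/w17.png

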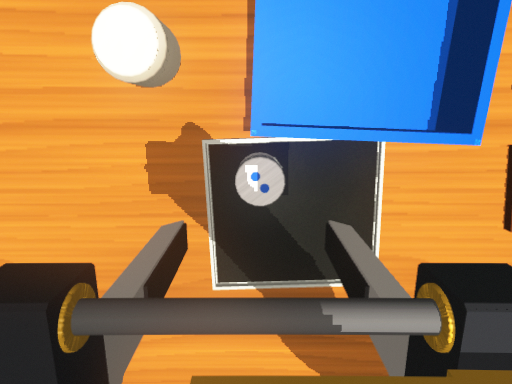

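View pics/s9.png

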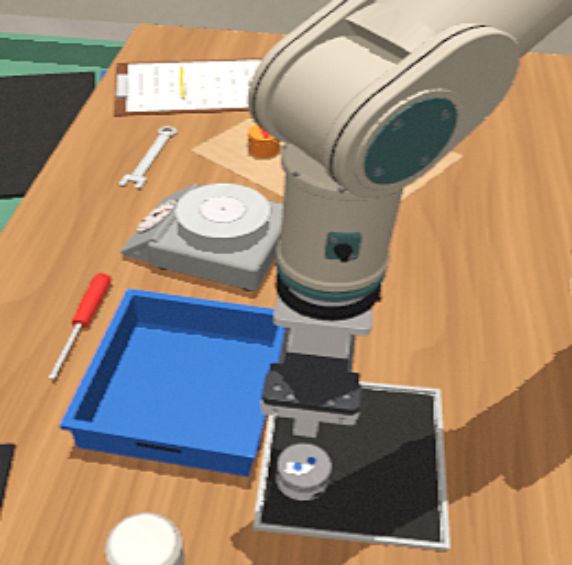

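```bash
python3 -m crank '[{"travel":[35,-3,0],"turn":[0,0,0],"fingers":0.15},{"travel":[75,-5,0],"turn":[0,0,0],"fingers":0.15},{"travel":[116,-5,0],"turn":[0,0,0],"fingers":0.15},{"travel":[157,-5,0],"turn":[0,0,0],"fingers":0.15},{"travel":[198,-5,0],"turn":[0,0,0],"fingers":0.15},{"travel":[239,-5,0],"turn":[0,0,0],"fingers":0.15},{"travel":[280,0,0],"turn":[0,0,0],"fingers":0.15},{"travel":[320,5,0],"turn":[0,0,0],"fingers":0.15}]';python3 -m crank '[{"travel":[40,4,2],"turn":[0,0,0],"fingers":0.15},{"travel":[80,9,4],"turn":[0,0,0],"fingers":0.15},{"travel":[120,14,6],"turn":[0,0,0],"fingers":0.15},{"travel":[160,18,8],"turn":[0,0,0],"fingers":0.15},{"travel":[200,22,8],"turn":[0,0,0],"fingers":0.15},{"travel":[240,28,8],"turn":[0,0,0],"fingers":0.15},{"travel":[276,33,8],"turn":[0,0,0],"fingers":0.15},{"travel":[280,33,8],"turn":[0,0,0],"fingers":0.15}]';python3 -c "
from h import *
wr('w18.png')
go(.42,-.209,.22)"
```

```text
time: 25.68
eef_pos: [0.4491, 0.065, 0.2276]
eef_rot: [-0.003, -0.706, 0.708, -0.0]
force: [0.8, -0.2, 0.6]
grip_width: 0.0798
time: 26.35
eef_pos: [0.4124, -0.2219, 0.2198]
eef_rot: [-0.005, -0.703, 0.711, 0.0]
force: [0.2, 0.8, 0.3]
grip_width: 0.0795
travel [-10.3  -6.7  -0.4] turn [ 0.4 -0.3 -0.6] rows>= 0.3 t 26.4
```

View pics/w18.png

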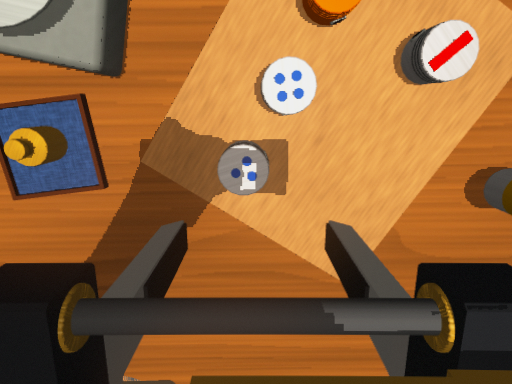

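```bash
python3 -c "
from h import *
r=cam('wrist')
for n,uv in [('p3',(243.3,168)),('p4',(289,85)),('rej',(450,50))]: print(n,onz(r,*uv,.05).round(4))
p=onz(r,243.3,168,.05);go(p[0],p[1],.016)"
```

```text
p3 [ 0.4223 -0.2058  0.05  ]
p4 [ 0.5062 -0.2534  0.05  ]
rej [ 0.5361 -0.4094  0.05  ]
travel [-11.3  -9.7 203.6] turn [ 0.4 -0.2 -0.4] rows>= 4.9 t 26.45
```

```bash
python3 -m crank '[{"travel":[-6,-5,35],"turn":[0.4,-0.2,-0.4],"fingers":0.15},{"travel":[-10,-10,70],"turn":[0.4,-0.2,-0.4],"fingers":0.15},{"travel":[-10,-10,105],"turn":[0.4,-0.2,-0.4],"fingers":0.15},{"travel":[-10,-10,140],"turn":[0.4,-0.2,-0.4],"fingers":0.15},{"travel":[-10,-10,170],"turn":[0.4,-0.2,-0.4],"fingers":0.15},{"travel":[-10,-10,192],"turn":[0.4,-0.2,-0.4],"fingers":0.15},{"travel":[-10,-10,202],"turn":[0.4,-0.2,-0.4],"fingers":0.15},{"travel":[-10,-10,202],"turn":[0.4,-0.2,-0.4],"fingers":0.15}]' 25;  python3 -c "
from h import *
wr('w19.png')
go(.4223,-.206,.016)"
```

```text
time: 27.12
eef_pos: [0.421, -0.2043, 0.0154]
eef_rot: [0.001, 0.708, -0.706, -0.003]
force: [0.4, 0.7, 0.5]
grip_width: 0.08
travel [ 0.8 -0.4  0.8] turn [0.2 0.1 0.1] rows>= 0.0 t 27.17
```

View pics/w19.png

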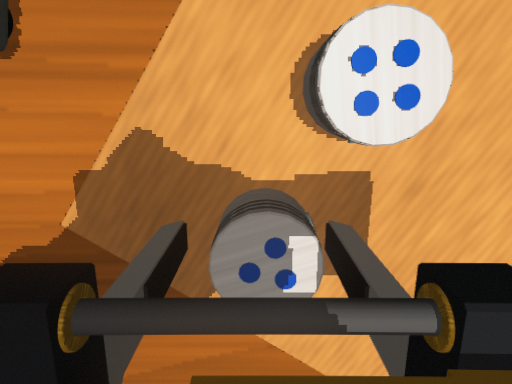

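```bash
python3 -m crank '[{"travel":[2.5,0,0],"turn":[0,0,0],"fingers":0.15},{"travel":[2.5,0,0],"turn":[0,0,0],"fingers":0.6},{"travel":[2.5,0,0],"turn":[0,0,0],"fingers":0.6},{"travel":[2.5,0,0],"turn":[0,0,0],"fingers":0.6},{"travel":[2.5,0,0],"turn":[0,0,0],"fingers":0.6},{"travel":[2.5,0,0],"turn":[0,0,0],"fingers":0.6},{"travel":[2.5,0,0],"turn":[0,0,0],"fingers":0.6},{"travel":[2.5,0,0],"turn":[0,0,0],"fingers":0.6}]' 25; python3 -m crank '[{"travel":[2,0,-20],"turn":[0,0,0],"fingers":0.6},{"travel":[2,0,-60],"turn":[0,0,0],"fingers":0.6},{"travel":[2,0,-100],"turn":[0,0,0],"fingers":0.6},{"travel":[2,0,-140],"turn":[0,0,0],"fingers":0.6},{"travel":[2,0,-150],"turn":[0,0,0],"fingers":0.6},{"travel":[2,0,-150],"turn":[0,0,0],"fingers":0.6}]';  python3 -c "
from h import *
r=wr('w20.png');f=r['range_z'];
for u,v in[(256,235),(256,262)]:
  d=f[v,u];o,dd=ray(r,u,v);print(u,v,d,(o+dd*d).round(4))
go(.615,-.013,.165)"
```

```text
time: 27.83
eef_pos: [0.4225, -0.2081, 0.0176]
eef_rot: [0.0, 0.708, -0.706, -0.001]
force: [-0.5, -0.1, 7.2]
grip_width: 0.0557
time: 28.33
eef_pos: [0.4247, -0.2112, 0.1707]
eef_rot: [-0.001, 0.708, -0.706, 0.002]
force: [-0.1, -0.6, -2.1]
grip_width: 0.0558
256 235 0.1557622 [ 0.4383 -0.2103  0.2043]
256 262 0.15936716 [ 0.4243 -0.2103  0.2041]
travel [-197.  -192.1    3.9] turn [-0.1 -0.   0.1] rows>= 6.6 t 28.38
```

View pics/w20.png

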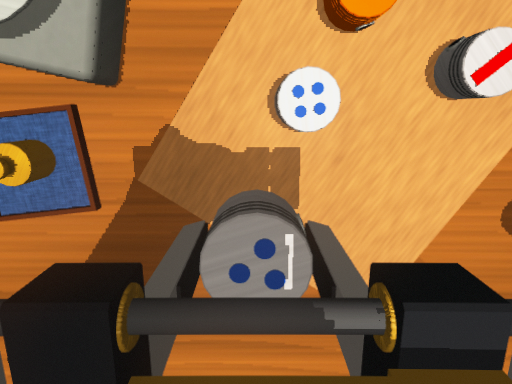

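```bash
python3 -m crank '[{"travel":[-27,-26,0],"turn":[0,0,0],"fingers":0.6},{"travel":[-55,-53,0],"turn":[0,0,0],"fingers":0.6},{"travel":[-84,-81,0],"turn":[0,0,0],"fingers":0.6},{"travel":[-113,-109,0],"turn":[0,0,0],"fingers":0.6},{"travel":[-142,-137,0],"turn":[0,0,0],"fingers":0.6},{"travel":[-170,-165,0],"turn":[0,0,0],"fingers":0.6},{"travel":[-190,-185,0],"turn":[0,0,0],"fingers":0.6},{"travel":[-196,-191,0],"turn":[0,0,0],"fingers":0.6}]';python3 -c "
from h import *
go(.615,-.013,.125)"
```

```text
time: 29.05
eef_pos: [0.6155, -0.0077, 0.1656]
eef_rot: [-0.001, 0.71, -0.704, -0.001]
force: [0.9, 0.7, -1.9]
grip_width: 0.0558
travel [ 5.4  0.5 40.6] turn [0.  0.2 0.5] rows>= 1.0 t 29.05
```

```bash
python3 -m crank '[{"travel":[5,0,8],"turn":[0,0.2,0.5],"fingers":0.6},{"travel":[5,0,18],"turn":[0,0.2,0.5],"fingers":0.6},{"travel":[5,0,30],"turn":[0,0.2,0.5],"fingers":0.6},{"travel":[5,0,37],"turn":[0,0.2,0.5],"fingers":0.6},{"travel":[5,0,38],"turn":[0,0.2,0.5],"fingers":0.6},{"travel":[5,0,38],"turn":[0,0.2,0.5],"fingers":0.6}]'; python3 -c "
from h import *
wr('w21.png');go(.615,-.013,.1125)"
```

```text
time: 29.55
eef_pos: [0.6139, -0.0141, 0.1264]
eef_rot: [-0.002, -0.706, 0.708, 0.001]
force: [-0.1, 0.1, -1.3]
grip_width: 0.0555
travel [-0.8 -0.2 14.8] turn [ 0.1 -0.  -0.1] rows>= 0.4 t 29.6
```

View pics/w21.png

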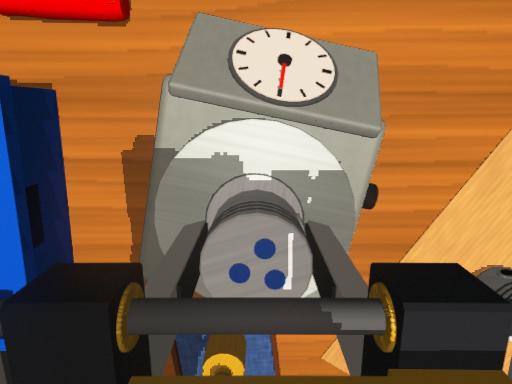

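Centred over the ring (255 against 256). Lower and release.

```bash
python3 -m crank '[{"travel":[-1,0,4],"turn":[0,0,0],"fingers":0.6},{"travel":[-1,0,9],"turn":[0,0,0],"fingers":0.6},{"travel":[-1,0,13],"turn":[0,0,0],"fingers":0.6},{"travel":[-1,0,14],"turn":[0,0,0],"fingers":0.6},{"travel":[-1,0,14],"turn":[0,0,0],"fingers":0.6}]';python3 -m crank '[{"travel":[0,0,1],"turn":[0,0,0],"fingers":0.6},{"travel":[0,0,1],"turn":[0,0,0],"fingers":0.6},{"travel":[0,0,1],"turn":[0,0,0],"fingers":0.4},{"travel":[0,0,1],"turn":[0,0,0],"fingers":0.3},{"travel":[0,0,1],"turn":[0,0,0],"fingers":0.15},{"travel":[0,0,1],"turn":[0,0,0],"fingers":0.15},{"travel":[0,0,1],"turn":[0,0,0],"fingers":0.15},{"travel":[0,0,1],"turn":[0,0,0],"fingers":0.15}]';python3 -m crank '[{"travel":[0,0,-10],"turn":[0,0,0],"fingers":0.15},{"travel":[0,0,-30],"turn":[0,0,0],"fingers":0.15},{"travel":[0,0,-60],"turn":[0,0,0],"fingers":0.15},{"travel":[0,0,-80],"turn":[0,0,0],"fingers":0.15},{"travel":[0,0,-80],"turn":[0,0,0],"fingers":0.15},{"travel":[0,0,-80],"turn":[0,0,0],"fingers":0.15}]';  python3 -c "
from h import *
r=cam('wrist');crop(r,(170,110,345,275),4.4,'c12.png')
"
```

```text
time: 30.02
eef_pos: [0.6149, -0.0129, 0.1131]
eef_rot: [-0.001, -0.707, 0.708, 0.0]
force: [0.0, -0.9, 0.8]
grip_width: 0.0559
time: 30.68
eef_pos: [0.6149, -0.0129, 0.1122]
eef_rot: [-0.001, -0.707, 0.708, 0.0]
force: [0.2, 0.6, -1.0]
grip_width: 0.0796
time: 31.18
eef_pos: [0.616, -0.0128, 0.194]
eef_rot: [0.0, -0.707, 0.708, -0.001]
force: [1.0, -0.1, -1.2]
grip_width: 0.0801
```

View pics/c12.png

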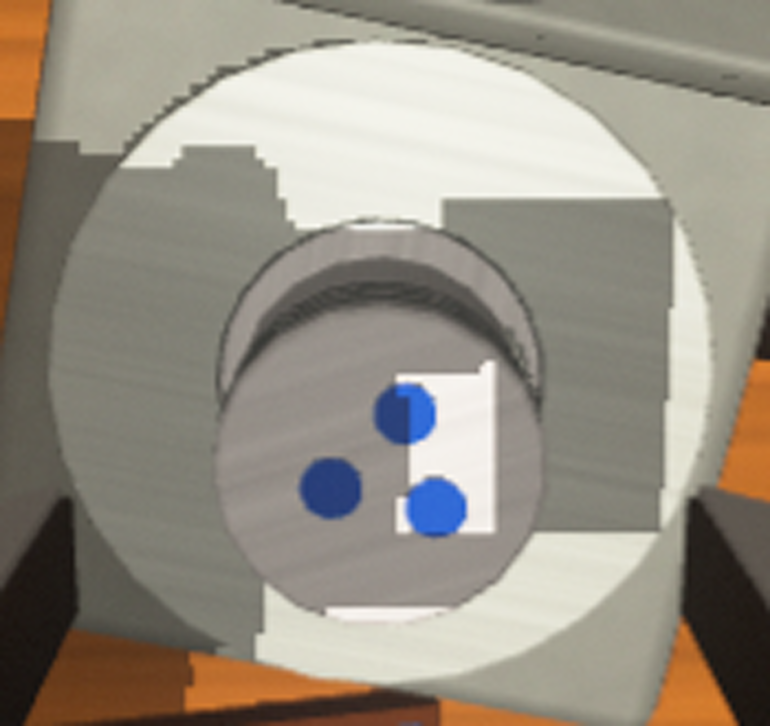

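```bash
python3 -m crank '[{"travel":[0,0,0],"turn":[0,0,0],"fingers":0.15},{"travel":[0,0,0],"turn":[0,0,0],"fingers":0.15},{"travel":[0,0,0],"turn":[0,0,0],"fingers":0.15},{"travel":[0,0,0],"turn":[0,0,0],"fingers":0.15},{"travel":[0,0,0],"turn":[0,0,0],"fingers":0.15},{"travel":[0,0,0],"turn":[0,0,0],"fingers":0.15},{"travel":[0,0,0],"turn":[0,0,0],"fingers":0.15},{"travel":[0,0,0],"turn":[0,0,0],"fingers":0.15}]';python3 -m crank '[{"travel":[0,0,0],"turn":[0,0,0],"fingers":0.15},{"travel":[0,0,0],"turn":[0,0,0],"fingers":0.15},{"travel":[0,0,0],"turn":[0,0,0],"fingers":0.15},{"travel":[0,0,0],"turn":[0,0,0],"fingers":0.15},{"travel":[0,0,0],"turn":[0,0,0],"fingers":0.15},{"travel":[0,0,0],"turn":[0,0,0],"fingers":0.15},{"travel":[0,0,0],"turn":[0,0,0],"fingers":0.15},{"travel":[0,0,0],"turn":[0,0,0],"fingers":0.15}]'
python3 -c "
from h import *
go(.6149,-.0129,.113)"
```

```text
time: 31.9
eef_pos: [0.6149, -0.0128, 0.1925]
eef_rot: [-0.001, -0.707, 0.708, 0.0]
force: [-0.4, -0.5, 0.8]
grip_width: 0.0797
time: 32.57
eef_pos: [0.6149, -0.0128, 0.1925]
eef_rot: [-0.001, -0.707, 0.708, 0.0]
force: [-0.0, 0.1, -0.6]
grip_width: 0.0797
travel [ 0.1 -0.2 79.5] turn [ 0.1 -0.  -0.1] rows>= 1.9 t 32.57
```

```bash
python3 -m crank '[{"travel":[0,0,20],"turn":[0,0,0],"fingers":0.15},{"travel":[0,0,45],"turn":[0,0,0],"fingers":0.15},{"travel":[0,0,70],"turn":[0,0,0],"fingers":0.15},{"travel":[0,0,81],"turn":[0,0,0],"fingers":0.15},{"travel":[0,0,81],"turn":[0,0,0],"fingers":0.6},{"travel":[0,0,81],"turn":[0,0,0],"fingers":0.6},{"travel":[0,0,81],"turn":[0,0,0],"fingers":0.6},{"travel":[0,0,81],"turn":[0,0,0],"fingers":0.6}]' 25; python3 -m crank '[{"travel":[0,0,0],"turn":[0,0,0],"fingers":0.6},{"travel":[0,0,0],"turn":[0,0,0],"fingers":0.6},{"travel":[0,0,0],"turn":[0,0,0],"fingers":0.6},{"travel":[0,0,-20],"turn":[0,0,0],"fingers":0.6},{"travel":[0,0,-45],"turn":[0,0,0],"fingers":0.6},{"travel":[0,0,-60],"turn":[0,0,0],"fingers":0.6},{"travel":[0,0,-60],"turn":[0,0,0],"fingers":0.6}]';python3 -c "
from h import *
go(.4,.298,.17)"
```

```text
time: 33.23
eef_pos: [0.616, -0.0129, 0.1131]
eef_rot: [0.0, -0.707, 0.708, -0.001]
force: [-0.1, -0.2, 1.1]
grip_width: 0.0567
time: 33.82
eef_pos: [0.6184, -0.013, 0.1765]
eef_rot: [0.003, -0.707, 0.708, -0.003]
force: [0.0, -0.2, -1.1]
grip_width: 0.0552
travel [-310.7  218.9    4.4] turn [-0.5 -0.  -0.1] rows>= 9.1 t 33.82
```

```bash
python3 -m crank '[{"travel":[-30,15,0],"turn":[0,0,0],"fingers":0.6},{"travel":[-64,36,0],"turn":[0,0,0],"fingers":0.6},{"travel":[-98,60,0],"turn":[0,0,0],"fingers":0.6},{"travel":[-132,84,0],"turn":[0,0,0],"fingers":0.6},{"travel":[-166,108,0],"turn":[0,0,0],"fingers":0.6},{"travel":[-200,132,0],"turn":[0,0,0],"fingers":0.6},{"travel":[-234,156,0],"turn":[0,0,0],"fingers":0.6},{"travel":[-266,180,0],"turn":[0,0,0],"fingers":0.6}]';python3 -m crank '[{"travel":[-28,23,0],"turn":[0,0,0],"fingers":0.6},{"travel":[-45,38,0],"turn":[0,0,0],"fingers":0.6},{"travel":[-45,38,0],"turn":[0,0,0],"fingers":0.6},{"travel":[-45,38,0],"turn":[0,0,0],"fingers":0.6}]';python3 -c "
from h import *
wr('w22.png')
go(.4,.298,.024)"
```

```text
time: 34.48
eef_pos: [0.4368, 0.2548, 0.1739]
eef_rot: [0.002, -0.707, 0.707, -0.003]
force: [-0.5, 0.5, -2.1]
grip_width: 0.0557
time: 34.82
eef_pos: [0.3974, 0.3007, 0.1728]
eef_rot: [-0.002, 0.708, -0.706, 0.003]
force: [0.5, 0.4, -1.4]
grip_width: 0.0557
travel [  1.   -0.3 149. ] turn [-0.4 -0.1 -0. ] rows>= 3.6 t 34.87
```

View pics/w22.png

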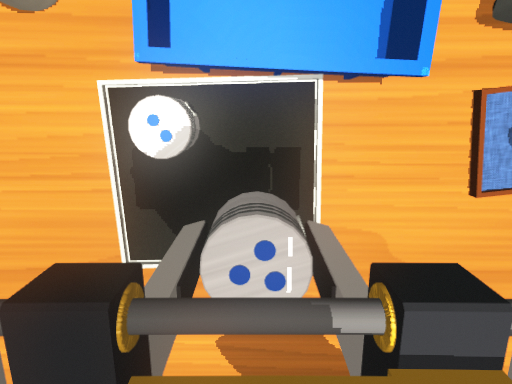

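```bash
python3 -m crank '[{"travel":[0,0,25],"turn":[-0.4,0,0],"fingers":0.6},{"travel":[0,0,55],"turn":[-0.4,0,0],"fingers":0.6},{"travel":[0,0,85],"turn":[-0.4,0,0],"fingers":0.6},{"travel":[0,0,115],"turn":[-0.4,0,0],"fingers":0.6},{"travel":[0,0,136],"turn":[-0.4,0,0],"fingers":0.6},{"travel":[0,0,147],"turn":[-0.4,0,0],"fingers":0.6},{"travel":[0,0,147],"turn":[-0.4,0,0],"fingers":0.6}]';python3 -c "
from h import *
r=wr('w23.png');print(env.state()['force'])
for u,v in[(256,235),(256,262)]:
  d=r['range_z'][v,u];o,dd=ray(r,u,v);print(u,v,d,(o+dd*d).round(4))
go(.4,.298,.022)"
```

```text
time: 35.45
eef_pos: [0.3995, 0.2965, 0.0238]
eef_rot: [-0.003, -0.706, 0.708, -0.001]
force: [-0.1, -0.0, -1.5]
grip_width: 0.0557
[ 0.56078225 -0.59395199 -0.96853047]
256 235 0.15759403 [0.4126 0.2974 0.0556]
256 262 0.16013041 [0.399  0.2974 0.0564]
travel [-0.6  0.2  3.2] turn [ 0.1 -0.2 -0.1] rows>= 0.1 t 35.5
```

```bash
python3 -m crank '[{"travel":[0,0,2],"turn":[0,0,0],"fingers":0.6},{"travel":[0,0,3.5],"turn":[0,0,0],"fingers":0.6},{"travel":[0,0,3.5],"turn":[0,0,0],"fingers":0.6},{"travel":[0,0,3.5],"turn":[0,0,0],"fingers":0.4},{"travel":[0,0,3.5],"turn":[0,0,0],"fingers":0.25},{"travel":[0,0,3.5],"turn":[0,0,0],"fingers":0.15},{"travel":[0,0,3.5],"turn":[0,0,0],"fingers":0.15},{"travel":[0,0,0],"turn":[0,0,0],"fingers":0.15}]';python3 -m crank '[{"travel":[0,0,-15],"turn":[0,0,0],"fingers":0.15},{"travel":[0,0,-50],"turn":[0,0,0],"fingers":0.15},{"travel":[0,0,-90],"turn":[0,0,0],"fingers":0.15},{"travel":[0,0,-130],"turn":[0,0,0],"fingers":0.15},{"travel":[0,0,-170],"turn":[0,0,0],"fingers":0.15},{"travel":[0,0,-200],"turn":[0,0,0],"fingers":0.15},{"travel":[0,0,-200],"turn":[0,0,0],"fingers":0.15}]'; python3 -c "
from h import *
wr('w24.png')
go(.504,-.255,.22)"
```

```text
time: 36.17
eef_pos: [0.3999, 0.2973, 0.0251]
eef_rot: [-0.002, -0.706, 0.708, -0.001]
force: [-0.4, -0.2, -0.0]
grip_width: 0.0781
time: 36.75
eef_pos: [0.4034, 0.3006, 0.2314]
eef_rot: [0.004, -0.706, 0.708, -0.001]
force: [1.4, 0.4, 0.6]
grip_width: 0.08
travel [ 554.4 -103.3    8.6] turn [-0.2  0.  -0.1] rows>= 13.5 t 36.8
```

View pics/w24.png

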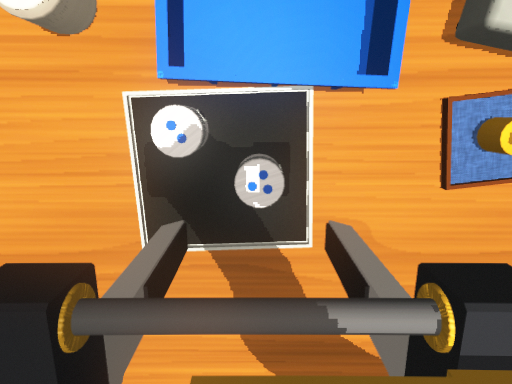

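Both stand upright in the tray. On to piston_4.

```bash
python3 -m crank '[{"travel":[35,-6,0],"turn":[0,0,0],"fingers":0.15},{"travel":[75,-13,0],"turn":[0,0,0],"fingers":0.15},{"travel":[115,-20,0],"turn":[0,0,0],"fingers":0.15},{"travel":[155,-28,0],"turn":[0,0,0],"fingers":0.15},{"travel":[195,-36,0],"turn":[0,0,0],"fingers":0.15},{"travel":[235,-44,0],"turn":[0,0,0],"fingers":0.15},{"travel":[275,-52,0],"turn":[0,0,0],"fingers":0.15},{"travel":[315,-60,0],"turn":[0,0,0],"fingers":0.15}]';python3 -m crank '[{"travel":[40,-7,2],"turn":[0,0,0],"fingers":0.15},{"travel":[80,-14,4],"turn":[0,0,0],"fingers":0.15},{"travel":[120,-21,6],"turn":[0,0,0],"fingers":0.15},{"travel":[160,-28,8],"turn":[0,0,0],"fingers":0.15},{"travel":[200,-35,8],"turn":[0,0,0],"fingers":0.15},{"travel":[235,-41,8],"turn":[0,0,0],"fingers":0.15},{"travel":[250,-44,8],"turn":[0,0,0],"fingers":0.15},{"travel":[250,-44,8],"turn":[0,0,0],"fingers":0.15}]';python3 -c "
from h import *
wr('w25.png')
go(.505,-.255,.22)"
```

```text
time: 37.47
eef_pos: [0.46, -0.0174, 0.2274]
eef_rot: [0.001, -0.706, 0.708, -0.0]
force: [-0.3, -0.2, -1.4]
grip_width: 0.0801
time: 38.13
eef_pos: [0.5019, -0.2723, 0.2175]
eef_rot: [-0.001, -0.704, 0.71, -0.0]
force: [0.0, 0.2, 0.1]
grip_width: 0.0798
travel [-14.   -2.8  -2.5] turn [ 0.1  0.1 -0.3] rows>= 0.3 t 38.18
```

View pics/w25.png

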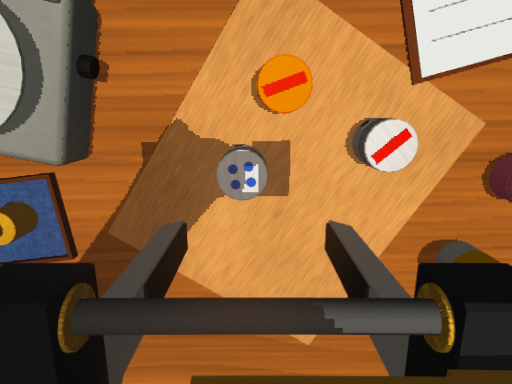

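```bash
python3 -c "
from h import *
r=cam('wrist')
for n,uv in [('p4',(241.8,172.5)),('rej',(391,145)),('or',(285,83))]: print(n,onz(r,*uv,.05).round(4))
p=onz(r,241.8,172.5,.05);go(p[0],p[1],.016)"
```

```text
p4 [ 0.5076 -0.2528  0.05  ]
rej [ 0.5356 -0.4086  0.05  ]
or [ 0.598  -0.2974  0.05  ]
travel [-13.5  -5.5 201.7] turn [ 0.1  0.1 -0.2] rows>= 4.8 t 38.23
```

```bash
python3 -m crank '[{"travel":[-6,-3,35],"turn":[0,0,0],"fingers":0.15},{"travel":[-10.5,-5.5,70],"turn":[0,0,0],"fingers":0.15},{"travel":[-10.5,-5.5,105],"turn":[0,0,0],"fingers":0.15},{"travel":[-10.5,-5.5,140],"turn":[0,0,0],"fingers":0.15},{"travel":[-10.5,-5.5,170],"turn":[0,0,0],"fingers":0.15},{"travel":[-10.5,-5.5,192],"turn":[0,0,0],"fingers":0.15},{"travel":[-10.5,-5.5,201],"turn":[0,0,0],"fingers":0.15},{"travel":[-10.5,-5.5,201],"turn":[0,0,0],"fingers":0.15}]' 25;  python3 -c "
from h import *
wr('w26.png')
go(.5076,-.2545,.016)"
```

```text
time: 38.9
eef_pos: [0.506, -0.2528, 0.0146]
eef_rot: [-0.0, -0.707, 0.707, 0.004]
force: [0.6, 0.1, 0.9]
grip_width: 0.0797
travel [ 0.6 -0.4  0.2] turn [ 0.2  0.2 -0.1] rows>= 0.0 t 38.95
```

View pics/w26.png

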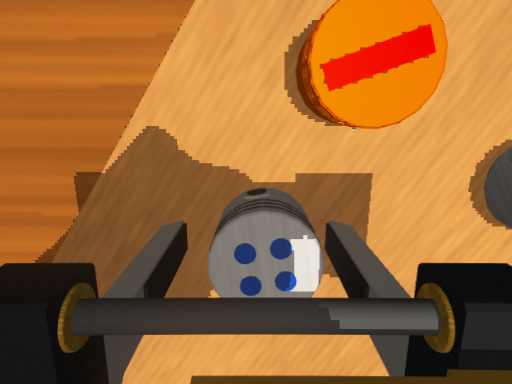

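```bash
python3 -m crank '[{"travel":[2.5,0,0],"turn":[0,0,0],"fingers":0.15},{"travel":[2.5,0,0],"turn":[0,0,0],"fingers":0.6},{"travel":[2.5,0,0],"turn":[0,0,0],"fingers":0.6},{"travel":[2.5,0,0],"turn":[0,0,0],"fingers":0.6},{"travel":[2.5,0,0],"turn":[0,0,0],"fingers":0.6},{"travel":[2.5,0,0],"turn":[0,0,0],"fingers":0.6},{"travel":[2.5,0,0],"turn":[0,0,0],"fingers":0.6},{"travel":[2.5,0,0],"turn":[0,0,0],"fingers":0.6}]' 25; python3 -m crank '[{"travel":[2,0,-20],"turn":[0,0,0],"fingers":0.6},{"travel":[2,0,-60],"turn":[0,0,0],"fingers":0.6},{"travel":[2,0,-100],"turn":[0,0,0],"fingers":0.6},{"travel":[2,0,-140],"turn":[0,0,0],"fingers":0.6},{"travel":[2,0,-150],"turn":[0,0,0],"fingers":0.6},{"travel":[2,0,-150],"turn":[0,0,0],"fingers":0.6}]';  python3 -c "
from h import *
r=wr('w27.png');f=r['range_z'];
for u,v in[(256,235),(256,262)]:
  d=f[v,u];o,dd=ray(r,u,v);print(u,v,d,(o+dd*d).round(4))
go(.615,-.013,.165)"
```

```text
time: 39.62
eef_pos: [0.5077, -0.2568, 0.017]
eef_rot: [0.001, -0.707, 0.708, 0.002]
force: [-1.4, 0.4, 7.0]
grip_width: 0.0557
time: 40.12
eef_pos: [0.51, -0.2603, 0.1701]
eef_rot: [0.002, -0.707, 0.708, -0.001]
force: [0.8, -0.5, -3.0]
grip_width: 0.056
256 235 0.1548123 [ 0.5239 -0.2596  0.2046]
256 262 0.15910937 [ 0.5097 -0.2596  0.2037]
travel [-246.4 -106.3    3.4] turn [ 0.   0.2 -0.1] rows>= 6.4 t 40.17
```

View pics/w27.png

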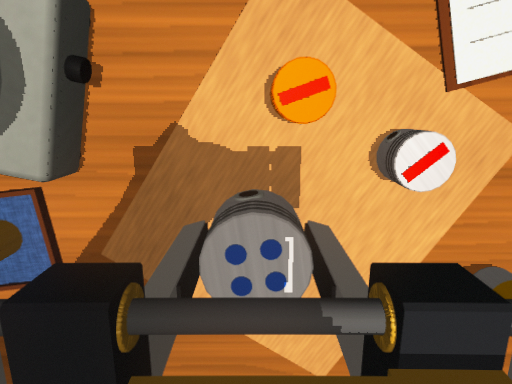

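```bash
python3 -m crank '[{"travel":[-32,-14,0],"turn":[0,0,0],"fingers":0.6},{"travel":[-68,-29,0],"turn":[0,0,0],"fingers":0.6},{"travel":[-105,-45,0],"turn":[0,0,0],"fingers":0.6},{"travel":[-142,-61,0],"turn":[0,0,0],"fingers":0.6},{"travel":[-178,-76,0],"turn":[0,0,0],"fingers":0.6},{"travel":[-212,-91,0],"turn":[0,0,0],"fingers":0.6},{"travel":[-238,-103,0],"turn":[0,0,0],"fingers":0.6},{"travel":[-245,-106,0],"turn":[0,0,0],"fingers":0.6}]';python3 -c "
from h import *
go(.615,-.013,.125)"
```

```text
time: 40.83
eef_pos: [0.6146, -0.0065, 0.1646]
eef_rot: [-0.001, 0.71, -0.705, -0.004]
force: [0.1, 1.0, -2.3]
grip_width: 0.0558
travel [ 6.8 -0.6 39.6] turn [0.3 0.4 0.4] rows>= 1.0 t 40.83
```

```bash
python3 -m crank '[{"travel":[6,0,8],"turn":[0.3,0.4,0.4],"fingers":0.6},{"travel":[6,-1,18],"turn":[0.3,0.4,0.4],"fingers":0.6},{"travel":[6,-1,30],"turn":[0.3,0.4,0.4],"fingers":0.6},{"travel":[6,-1,37],"turn":[0.3,0.4,0.4],"fingers":0.6},{"travel":[6,-1,37],"turn":[0.3,0.4,0.4],"fingers":0.6},{"travel":[6,-1,37],"turn":[0.3,0.4,0.4],"fingers":0.6}]'; python3 -c "
from h import *
wr('w28.png');go(.615,-.013,.1125)"
```

```text
time: 41.33
eef_pos: [0.6146, -0.0132, 0.1266]
eef_rot: [-0.001, -0.707, 0.708, 0.0]
force: [-0.4, 0.2, -1.9]
grip_width: 0.0558
travel [-0.1  0.3 14.9] turn [-0.   0.  -0.1] rows>= 0.4 t 41.38
```

View pics/w28.png

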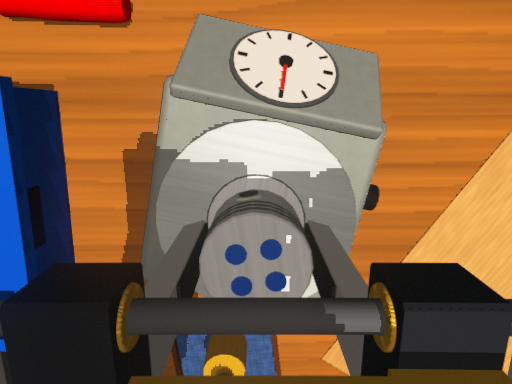

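```bash
python3 -m crank '[{"travel":[0,0,4],"turn":[0,0,0],"fingers":0.6},{"travel":[0,0,9],"turn":[0,0,0],"fingers":0.6},{"travel":[0,0,13],"turn":[0,0,0],"fingers":0.6},{"travel":[0,0,14],"turn":[0,0,0],"fingers":0.6},{"travel":[0,0,14],"turn":[0,0,0],"fingers":0.6}]';python3 -m crank '[{"travel":[0,0,1],"turn":[0,0,0],"fingers":0.6},{"travel":[0,0,1],"turn":[0,0,0],"fingers":0.6},{"travel":[0,0,1],"turn":[0,0,0],"fingers":0.4},{"travel":[0,0,1],"turn":[0,0,0],"fingers":0.3},{"travel":[0,0,1],"turn":[0,0,0],"fingers":0.15},{"travel":[0,0,1],"turn":[0,0,0],"fingers":0.15},{"travel":[0,0,1],"turn":[0,0,0],"fingers":0.15},{"travel":[0,0,1],"turn":[0,0,0],"fingers":0.15}]';python3 -m crank '[{"travel":[0,0,-10],"turn":[0,0,0],"fingers":0.15},{"travel":[0,0,-30],"turn":[0,0,0],"fingers":0.15},{"travel":[0,0,-60],"turn":[0,0,0],"fingers":0.15},{"travel":[0,0,-80],"turn":[0,0,0],"fingers":0.15},{"travel":[0,0,-80],"turn":[0,0,0],"fingers":0.15},{"travel":[0,0,-80],"turn":[0,0,0],"fingers":0.15}]';  python3 -c "
from h import *
r=cam('wrist');crop(r,(170,110,345,275),4.4,'c13.png')
"
```

```text
time: 41.8
eef_pos: [0.6154, -0.0133, 0.1133]
eef_rot: [0.0, -0.707, 0.708, -0.0]
force: [0.6, -0.2, -0.3]
grip_width: 0.0562
time: 42.47
eef_pos: [0.6154, -0.0132, 0.1123]
eef_rot: [0.0, -0.707, 0.708, -0.0]
force: [0.1, 1.0, 0.3]
grip_width: 0.0793
time: 42.97
eef_pos: [0.6163, -0.0132, 0.1941]
eef_rot: [0.001, -0.707, 0.708, -0.001]
force: [0.2, 0.1, 0.4]
grip_width: 0.0798
```

View pics/c13.png

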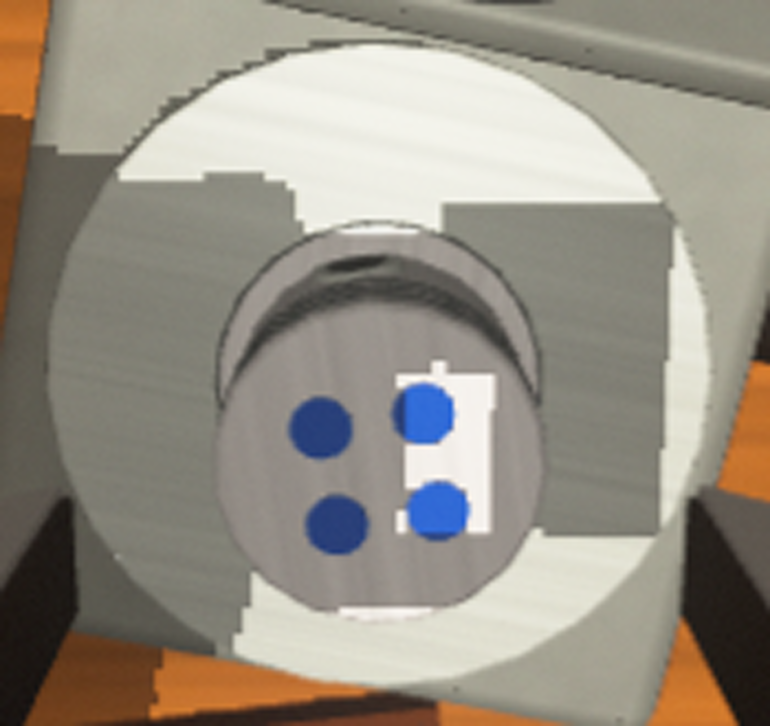

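```bash
python3 -m crank '[{"travel":[0,0,0],"turn":[0,0,0],"fingers":0.15},{"travel":[0,0,0],"turn":[0,0,0],"fingers":0.15},{"travel":[0,0,0],"turn":[0,0,0],"fingers":0.15},{"travel":[0,0,0],"turn":[0,0,0],"fingers":0.15},{"travel":[0,0,0],"turn":[0,0,0],"fingers":0.15},{"travel":[0,0,0],"turn":[0,0,0],"fingers":0.15},{"travel":[0,0,0],"turn":[0,0,0],"fingers":0.15},{"travel":[0,0,0],"turn":[0,0,0],"fingers":0.15}]';python3 -m crank '[{"travel":[0,0,0],"turn":[0,0,0],"fingers":0.15},{"travel":[0,0,0],"turn":[0,0,0],"fingers":0.15},{"travel":[0,0,0],"turn":[0,0,0],"fingers":0.15},{"travel":[0,0,0],"turn":[0,0,0],"fingers":0.15},{"travel":[0,0,0],"turn":[0,0,0],"fingers":0.15},{"travel":[0,0,0],"turn":[0,0,0],"fingers":0.15},{"travel":[0,0,0],"turn":[0,0,0],"fingers":0.15},{"travel":[0,0,0],"turn":[0,0,0],"fingers":0.15}]'
```

```text
time: 43.68
eef_pos: [0.6152, -0.0131, 0.1926]
eef_rot: [0.0, -0.707, 0.708, -0.0]
force: [-0.4, 0.3, 1.1]
grip_width: 0.0798
time: 44.35
eef_pos: [0.6152, -0.0131, 0.1926]
eef_rot: [0.0, -0.707, 0.708, -0.0]
force: [-0.2, 0.7, -0.1]
grip_width: 0.0797
```

Piston_4 stood centred on the ring and was left for more than 2 s. Pick it up and take it to the tray.

```bash
python3 -m crank '[{"travel":[0,0,20],"turn":[0,0,0],"fingers":0.15},{"travel":[0,0,45],"turn":[0,0,0],"fingers":0.15},{"travel":[0,0,70],"turn":[0,0,0],"fingers":0.15},{"travel":[0,0,81],"turn":[0,0,0],"fingers":0.15},{"travel":[0,0,81],"turn":[0,0,0],"fingers":0.6},{"travel":[0,0,81],"turn":[0,0,0],"fingers":0.6},{"travel":[0,0,81],"turn":[0,0,0],"fingers":0.6},{"travel":[0,0,81],"turn":[0,0,0],"fingers":0.6}]' 25; python3 -m crank '[{"travel":[0,0,0],"turn":[0,0,0],"fingers":0.6},{"travel":[0,0,0],"turn":[0,0,0],"fingers":0.6},{"travel":[0,0,0],"turn":[0,0,0],"fingers":0.6},{"travel":[0,0,-20],"turn":[0,0,0],"fingers":0.6},{"travel":[0,0,-45],"turn":[0,0,0],"fingers":0.6},{"travel":[0,0,-60],"turn":[0,0,0],"fingers":0.6},{"travel":[0,0,-60],"turn":[0,0,0],"fingers":0.6}]';python3 -c "
from h import *
go(.345,.388,.17)"
```

```text
time: 45.02
eef_pos: [0.6165, -0.0132, 0.1132]
eef_rot: [0.001, -0.707, 0.708, -0.001]
force: [-0.3, 0.3, 0.2]
grip_width: 0.0567
time: 45.6
eef_pos: [0.6188, -0.0135, 0.1766]
eef_rot: [0.004, -0.707, 0.708, -0.004]
force: [1.0, -0.1, -2.0]
grip_width: 0.0561
travel [-401.1  274.4    3.8] turn [-0.6  0.  -0.1] rows>= 11.7 t 45.6
```

```bash
python3 -m crank '[{"travel":[-30,15,0],"turn":[0,0,0],"fingers":0.6},{"travel":[-64,36,0],"turn":[0,0,0],"fingers":0.6},{"travel":[-98,60,0],"turn":[0,0,0],"fingers":0.6},{"travel":[-132,84,0],"turn":[0,0,0],"fingers":0.6},{"travel":[-166,108,0],"turn":[0,0,0],"fingers":0.6},{"travel":[-200,132,0],"turn":[0,0,0],"fingers":0.6},{"travel":[-234,156,0],"turn":[0,0,0],"fingers":0.6},{"travel":[-268,180,0],"turn":[0,0,0],"fingers":0.6}]';python3 -m crank '[{"travel":[-30,21,0],"turn":[0,0,0],"fingers":0.6},{"travel":[-62,43,0],"turn":[0,0,0],"fingers":0.6},{"travel":[-94,65,0],"turn":[0,0,0],"fingers":0.6},{"travel":[-126,87,0],"turn":[0,0,0],"fingers":0.6},{"travel":[-134,92,0],"turn":[0,0,0],"fingers":0.6},{"travel":[-134,92,0],"turn":[0,0,0],"fingers":0.6}]';python3 -c "
from h import *
wr('w30.png')
go(.345,.388,.024)"
```

```text
time: 46.27
eef_pos: [0.4372, 0.2559, 0.1739]
eef_rot: [0.003, -0.707, 0.708, -0.004]
force: [1.2, -0.0, -2.7]
grip_width: 0.0554
time: 46.77
eef_pos: [0.3419, 0.3933, 0.1718]
eef_rot: [-0.003, 0.709, -0.705, 0.003]
force: [-0.1, 0.5, -1.0]
grip_width: 0.0554
travel [2.50e+00 1.00e-01 1.48e+02] turn [-0.5 -0.1  0.1] rows>= 3.5 t 46.82
```

View pics/w30.png

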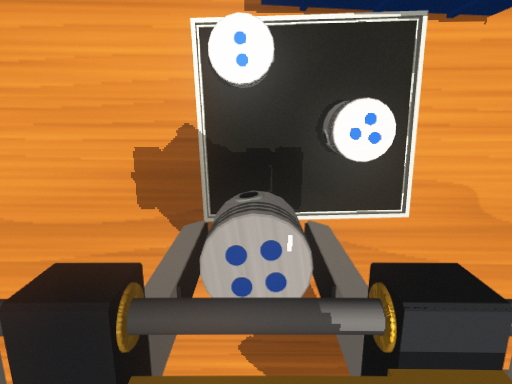

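```bash
python3 -c "
from h import *
r=cam('wrist')
C=np.array([onz(r,*c,.012)[:2] for c in((193,18),(427,12),(408,216),(205,220))]);c=C.mean(0)
ax=(C[0]+C[1]-C[2]-C[3]);ax/=np.linalg.norm(ax);ay=np.array([-ax[1],ax[0]])
print(C.round(4),c)
for n,uv in [('p2',(241,49)),('p3',(364,130))]:
  p=onz(r,*uv,.054);d=p[:2]-c;print(n,p.round(4),(d@ax).round(4),(d@ay).round(4))
d=np.array([.345,.388])-c;print(d@ax,d@ay)
"
```

```text
[[0.4984 0.4504]
 [0.503  0.2333]
 [0.3051 0.228 ]
 [0.3001 0.4464]] [0.40166495 0.33952519]
p2 [0.4647 0.4041 0.054 ] 0.0645 0.0631
p3 [0.3982 0.2958 0.054 ] -0.0045 -0.0436
-0.055517652091100926 0.04978467481259857
```

```bash
python3 -m crank '[{"travel":[1,-2,25],"turn":[-0.4,0,0],"fingers":0.6},{"travel":[2,-3,55],"turn":[-0.4,0,0],"fingers":0.6},{"travel":[2,-3,85],"turn":[-0.4,0,0],"fingers":0.6},{"travel":[2,-3,115],"turn":[-0.4,0,0],"fingers":0.6},{"travel":[2,-3,136],"turn":[-0.4,0,0],"fingers":0.6},{"travel":[2,-3,146],"turn":[-0.4,0,0],"fingers":0.6},{"travel":[2,-3,146],"turn":[-0.4,0,0],"fingers":0.6}]';python3 -c "
from h import *
r=wr('w31.png');print(env.state()['force'])
for u,v in[(256,235),(256,262)]:
  d=r['range_z'][v,u];o,dd=ray(r,u,v);print(u,v,d,(o+dd*d).round(4))
go(.345,.388,.022)"
```

```text
time: 47.45
eef_pos: [0.3498, 0.3839, 0.0243]
eef_rot: [-0.002, -0.706, 0.708, -0.002]
force: [-0.7, -0.6, -1.9]
grip_width: 0.0554
[ 0.31193968 -0.21717737 -1.23705335]
256 235 0.15815696 [0.3626 0.3848 0.0556]
256 262 0.1611275 [0.3488 0.3848 0.056 ]
travel [-3.   5.4  3.7] turn [-0.1 -0.2 -0.2] rows>= 0.2 t 47.5
```

```bash
python3 -m crank '[{"travel":[0,2,2],"turn":[0,0,0],"fingers":0.6},{"travel":[0,3,3.5],"turn":[0,0,0],"fingers":0.6},{"travel":[0,3,3.5],"turn":[0,0,0],"fingers":0.6},{"travel":[0,3,3.5],"turn":[0,0,0],"fingers":0.4},{"travel":[0,3,3.5],"turn":[0,0,0],"fingers":0.25},{"travel":[0,3,3.5],"turn":[0,0,0],"fingers":0.15},{"travel":[0,3,3.5],"turn":[0,0,0],"fingers":0.15},{"travel":[0,3,0],"turn":[0,0,0],"fingers":0.15}]';python3 -m crank '[{"travel":[0,0,-15],"turn":[0,0,0],"fingers":0.15},{"travel":[0,0,-50],"turn":[0,0,0],"fingers":0.15},{"travel":[0,0,-90],"turn":[0,0,0],"fingers":0.15},{"travel":[0,0,-130],"turn":[0,0,0],"fingers":0.15},{"travel":[0,0,-170],"turn":[0,0,0],"fingers":0.15},{"travel":[0,0,-200],"turn":[0,0,0],"fingers":0.15},{"travel":[0,0,-200],"turn":[0,0,0],"fingers":0.15}]'; python3 -c "
from h import *
r=wr('w32.png')
go(.536,-.409,.22)"
```

```text
time: 48.17
eef_pos: [0.3472, 0.3849, 0.0256]
eef_rot: [-0.001, -0.706, 0.708, -0.002]
force: [0.2, 0.6, -0.2]
grip_width: 0.0785
time: 48.75
eef_pos: [0.3499, 0.3887, 0.2319]
eef_rot: [0.005, -0.706, 0.708, -0.001]
force: [0.8, 0.5, 0.1]
grip_width: 0.0797
travel [ 796.  -190.     8.9] turn [-0.3  0.1 -0.2] rows>= 19.6 t 48.8
```

View pics/w32.png

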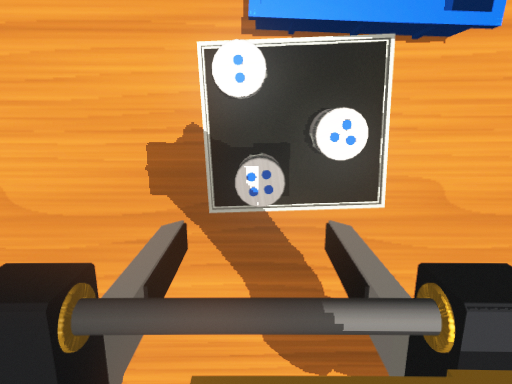

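```bash
python3 -m crank '[{"travel":[36,-20,0],"turn":[0,0,0],"fingers":0.15},{"travel":[73,-38,0],"turn":[0,0,0],"fingers":0.15},{"travel":[110,-54,0],"turn":[0,0,0],"fingers":0.15},{"travel":[149,-68,0],"turn":[0,0,0],"fingers":0.15},{"travel":[188,-80,0],"turn":[0,0,0],"fingers":0.15},{"travel":[228,-90,0],"turn":[0,0,0],"fingers":0.15},{"travel":[268,-98,0],"turn":[0,0,0],"fingers":0.15},{"travel":[308,-105,0],"turn":[0,0,0],"fingers":0.15}]';python3 -m crank '[{"travel":[40,-7,0],"turn":[0,0,0],"fingers":0.15},{"travel":[80,-14,0],"turn":[0,0,0],"fingers":0.15},{"travel":[120,-21,0],"turn":[0,0,0],"fingers":0.15},{"travel":[160,-28,0],"turn":[0,0,0],"fingers":0.15},{"travel":[200,-35,0],"turn":[0,0,0],"fingers":0.15},{"travel":[240,-42,0],"turn":[0,0,0],"fingers":0.15},{"travel":[280,-49,0],"turn":[0,0,0],"fingers":0.15},{"travel":[320,-56,0],"turn":[0,0,0],"fingers":0.15}]';python3 -c "
from h import *
go(.536,-.409,.22)"
```

```text
time: 49.47
eef_pos: [0.4516, 0.077, 0.2279]
eef_rot: [0.001, -0.706, 0.708, -0.001]
force: [-0.3, -0.2, 0.2]
grip_width: 0.08
time: 50.13
eef_pos: [0.5056, -0.2446, 0.2263]
eef_rot: [0.001, -0.706, 0.708, 0.001]
force: [0.1, -0.1, 1.1]
grip_width: 0.0804
travel [164.3 -31.    6. ] turn [-0.   0.1 -0.2] rows>= 4.0 t 50.13
```

```bash
python3 -m crank '[{"travel":[40,-8,2],"turn":[0,0,0],"fingers":0.15},{"travel":[80,-15,4],"turn":[0,0,0],"fingers":0.15},{"travel":[120,-22,6],"turn":[0,0,0],"fingers":0.15},{"travel":[145,-27,6],"turn":[0,0,0],"fingers":0.15},{"travel":[150,-28,6],"turn":[0,0,0],"fingers":0.15},{"travel":[150,-28,6],"turn":[0,0,0],"fingers":0.15}]';python3 -c "
from h import *
wr('w33.png')
go(.536,-.409,.22)"
```

```text
time: 50.63
eef_pos: [0.5314, -0.3964, 0.2177]
eef_rot: [0.0, -0.705, 0.709, 0.002]
force: [-0.3, 0.9, 0.7]
grip_width: 0.0799
travel [14.9 -4.  -2. ] turn [ 0.1  0.2 -0.3] rows>= 0.4 t 50.68
```

View pics/w33.png

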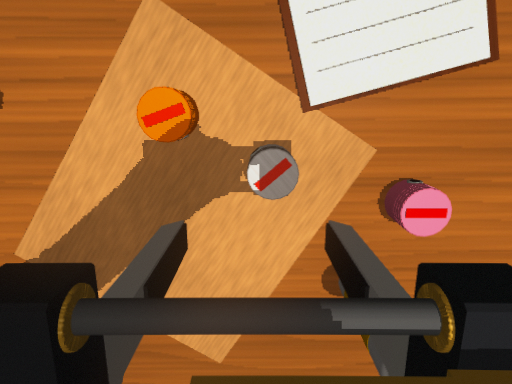

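```bash
python3 -c "
from h import *
r=cam('wrist')
p=onz(r,272.5,172.5,.05);print(p);go(p[0],p[1],.016)"
```

```text
[ 0.53722745 -0.41015798  0.05      ]
travel [ 18.3  -4.9 202.4] turn [ 0.1  0.3 -0.2] rows>= 4.9 t 50.73
```

```bash
python3 -m crank '[{"travel":[10,-3,35],"turn":[0,0,0],"fingers":0.15},{"travel":[20,-5,70],"turn":[0,0,0],"fingers":0.15},{"travel":[20,-5,105],"turn":[0,0,0],"fingers":0.15},{"travel":[20,-5,140],"turn":[0,0,0],"fingers":0.15},{"travel":[20,-5,170],"turn":[0,0,0],"fingers":0.15},{"travel":[20,-5,192],"turn":[0,0,0],"fingers":0.15},{"travel":[20,-5,201],"turn":[0,0,0],"fingers":0.15},{"travel":[20,-5,201],"turn":[0,0,0],"fingers":0.15}]' 25;  python3 -c "
from h import *
wr('w34.png')
go(.5372,-.411,.016)"
```

```text
time: 51.4
eef_pos: [0.5365, -0.4084, 0.0152]
eef_rot: [0.001, -0.707, 0.707, 0.005]
force: [-0.8, 0.3, 1.4]
grip_width: 0.0798
travel [1.  0.3 1.2] turn [ 0.1  0.4 -0.1] rows>= 0.1 t 51.45
```

View pics/w34.png

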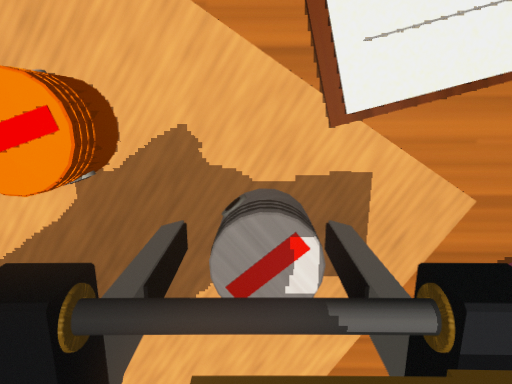

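```bash
python3 -m crank '[{"travel":[2.5,0,0],"turn":[0,0,0],"fingers":0.15},{"travel":[2.5,0,0],"turn":[0,0,0],"fingers":0.6},{"travel":[2.5,0,0],"turn":[0,0,0],"fingers":0.6},{"travel":[2.5,0,0],"turn":[0,0,0],"fingers":0.6},{"travel":[2.5,0,0],"turn":[0,0,0],"fingers":0.6},{"travel":[2.5,0,0],"turn":[0,0,0],"fingers":0.6},{"travel":[2.5,0,0],"turn":[0,0,0],"fingers":0.6},{"travel":[2.5,0,0],"turn":[0,0,0],"fingers":0.6}]' 25; python3 -m crank '[{"travel":[2,0,-20],"turn":[0,0,0],"fingers":0.6},{"travel":[2,0,-60],"turn":[0,0,0],"fingers":0.6},{"travel":[2,0,-100],"turn":[0,0,0],"fingers":0.6},{"travel":[2,0,-140],"turn":[0,0,0],"fingers":0.6},{"travel":[2,0,-175],"turn":[0,0,0],"fingers":0.6},{"travel":[2,0,-180],"turn":[0,0,0],"fingers":0.6}]';  python3 -c "
from h import *
go(.605,.28,.2)"
```

```text
time: 52.12
eef_pos: [0.538, -0.413, 0.0181]
eef_rot: [0.001, -0.707, 0.707, 0.002]
force: [-0.8, -0.4, 5.9]
grip_width: 0.0554
time: 52.62
eef_pos: [0.5408, -0.4188, 0.205]
eef_rot: [0.002, -0.707, 0.708, -0.003]
force: [0.4, -0.6, -1.5]
grip_width: 0.0558
travel [-698.9  -63.4    4.5] turn [-0.4 -0.1 -0.1] rows>= 16.8 t 52.62
```

```bash
python3 -m crank '[{"travel":[-40,-4,0],"turn":[0,0,0],"fingers":0.6},{"travel":[-80,-8,0],"turn":[0,0,0],"fingers":0.6},{"travel":[-121,-12,0],"turn":[0,0,0],"fingers":0.6},{"travel":[-162,-16,0],"turn":[0,0,0],"fingers":0.6},{"travel":[-203,-20,0],"turn":[0,0,0],"fingers":0.6},{"travel":[-244,-24,0],"turn":[0,0,0],"fingers":0.6},{"travel":[-285,-28,0],"turn":[0,0,0],"fingers":0.6},{"travel":[-326,-32,0],"turn":[0,0,0],"fingers":0.6}]';python3 -m crank '[{"travel":[-40,-4,0],"turn":[0,0,0],"fingers":0.6},{"travel":[-81,-8,0],"turn":[0,0,0],"fingers":0.6},{"travel":[-122,-12,0],"turn":[0,0,0],"fingers":0.6},{"travel":[-163,-16,0],"turn":[0,0,0],"fingers":0.6},{"travel":[-204,-20,0],"turn":[0,0,0],"fingers":0.6},{"travel":[-245,-24,0],"turn":[0,0,0],"fingers":0.6},{"travel":[-286,-28,0],"turn":[0,0,0],"fingers":0.6},{"travel":[-327,-32,0],"turn":[0,0,0],"fingers":0.6}]';python3 -c "
from h import *
go(.605,.28,.2)"
```

```text
time: 53.28
eef_pos: [0.5721, -0.0905, 0.2037]
eef_rot: [0.001, -0.707, 0.708, -0.002]
force: [0.8, -0.0, -1.3]
grip_width: 0.0557
time: 53.95
eef_pos: [0.6034, 0.2385, 0.2023]
eef_rot: [0.0, -0.707, 0.707, -0.002]
force: [0.5, 0.1, -1.6]
grip_width: 0.0558
travel [-41.5  -1.6   2.2] turn [-0.2 -0.1 -0.1] rows>= 1.0 t 53.95
```

```bash
python3 -m crank '[{"travel":[-25,0,0],"turn":[0,0,0],"fingers":0.6},{"travel":[-36,0,0],"turn":[0,0,0],"fingers":0.6},{"travel":[-36,0,0],"turn":[0,0,0],"fingers":0.6},{"travel":[-36,0,0],"turn":[0,0,0],"fingers":0.6}]';python3 -c "
from h import *
wr('w35.png')
go(.605,.28,.04)"
```

```text
time: 54.28
eef_pos: [0.6029, 0.2729, 0.2012]
eef_rot: [-0.001, -0.707, 0.708, -0.002]
force: [-0.4, -0.2, -1.3]
grip_width: 0.0557
travel [ -9.3  -1.2 161.6] turn [-0.1 -0.2 -0.2] rows>= 3.9 t 54.33
```

View pics/w35.png

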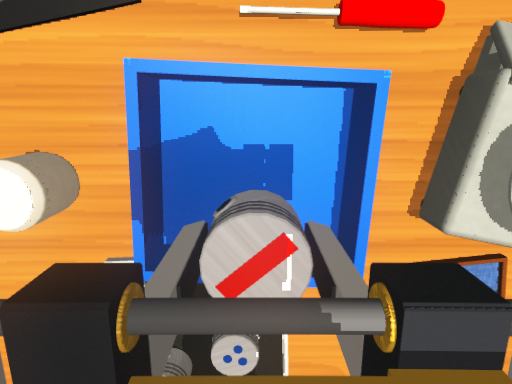

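```bash
python3 -m crank '[{"travel":[-5,-2,30],"turn":[0,0,0],"fingers":0.6},{"travel":[-5,-2,65],"turn":[0,0,0],"fingers":0.6},{"travel":[-5,-2,100],"turn":[0,0,0],"fingers":0.6},{"travel":[-5,-2,130],"turn":[0,0,0],"fingers":0.6},{"travel":[-5,-2,155],"turn":[0,0,0],"fingers":0.6},{"travel":[-5,-2,170],"turn":[0,0,0],"fingers":0.6},{"travel":[-5,-2,172],"turn":[0,0,0],"fingers":0.6}]';python3 -c "
from h import *
r=wr('w36.png');print(env.state()['force'],env.state()['eef_pos'])"
```

```text
time: 54.92
eef_pos: [0.6041, 0.2709, 0.0265]
eef_rot: [-0.004, -0.704, 0.71, -0.002]
force: [-0.9, 0.5, -2.0]
grip_width: 0.0555
[ 0.61820421  0.25026506 -0.99379572] [0.60514615 0.27165874 0.02806042]
```

View pics/w36.png

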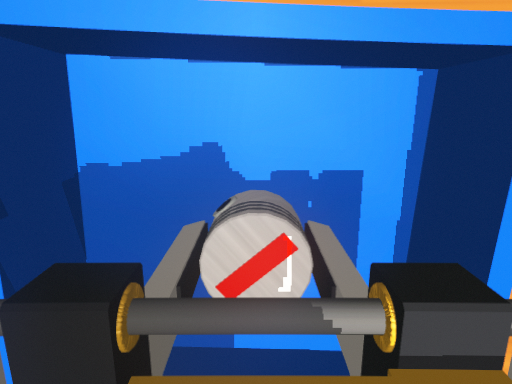

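Release it, then lift and move away.

```bash
python3 -m crank '[{"travel":[0,0,2],"turn":[0,0,0],"fingers":0.6},{"travel":[0,0,3],"turn":[0,0,0],"fingers":0.6},{"travel":[0,0,3],"turn":[0,0,0],"fingers":0.4},{"travel":[0,0,3],"turn":[0,0,0],"fingers":0.25},{"travel":[0,0,3],"turn":[0,0,0],"fingers":0.15},{"travel":[0,0,3],"turn":[0,0,0],"fingers":0.15},{"travel":[0,0,3],"turn":[0,0,0],"fingers":0.15},{"travel":[0,0,0],"turn":[0,0,0],"fingers":0.15}]';python3 -m crank '[{"travel":[0,0,-15],"turn":[0,0,0],"fingers":0.15},{"travel":[0,0,-50],"turn":[0,0,0],"fingers":0.15},{"travel":[0,0,-90],"turn":[0,0,0],"fingers":0.15},{"travel":[0,0,-130],"turn":[0,0,0],"fingers":0.15},{"travel":[0,0,-170],"turn":[0,0,0],"fingers":0.15},{"travel":[0,0,-210],"turn":[0,0,0],"fingers":0.15},{"travel":[0,0,-240],"turn":[0,0,0],"fingers":0.15}]'; python3 -m crank '[{"travel":[40,30,0],"turn":[0,0,0],"fingers":0.15},{"travel":[80,60,0],"turn":[0,0,0],"fingers":0.15},{"travel":[120,90,0],"turn":[0,0,0],"fingers":0.15},{"travel":[155,115,0],"turn":[0,0,0],"fingers":0.15},{"travel":[190,140,0],"turn":[0,0,0],"fingers":0.15},{"travel":[220,150,0],"turn":[0,0,0],"fingers":0.15},{"travel":[230,150,0],"turn":[0,0,0],"fingers":0.15},{"travel":[230,150,0],"turn":[0,0,0],"fingers":0.15}]'; python3 -c "
from h import *
wr('w37.png');s=cam('side');cv2.imwrite('pics/s10.png',cv2.resize(s['color'][70:390,140:400],None,fx=2.4,fy=1.8,interpolation=cv2.INTER_CUBIC));s=cam('scene');crop(s,(90,120,450,290),2.2,'s11.png')"
```

```text
time: 55.63
eef_pos: [0.6048, 0.2718, 0.0279]
eef_rot: [-0.003, -0.705, 0.71, -0.002]
force: [-0.0, 0.5, 0.5]
grip_width: 0.0803
time: 56.22
eef_pos: [0.606, 0.2739, 0.2722]
eef_rot: [-0.001, -0.705, 0.71, -0.003]
force: [0.2, 0.1, -0.5]
grip_width: 0.0799
time: 56.88
eef_pos: [0.452, 0.0392, 0.2742]
eef_rot: [-0.002, -0.702, 0.713, -0.003]
force: [-0.4, -0.2, -0.1]
grip_width: 0.0801
```

View pics/s10.png

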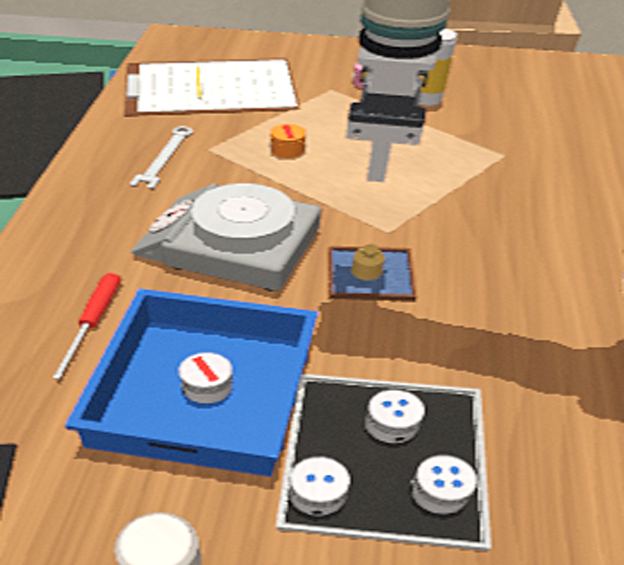

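View pics/s11.png

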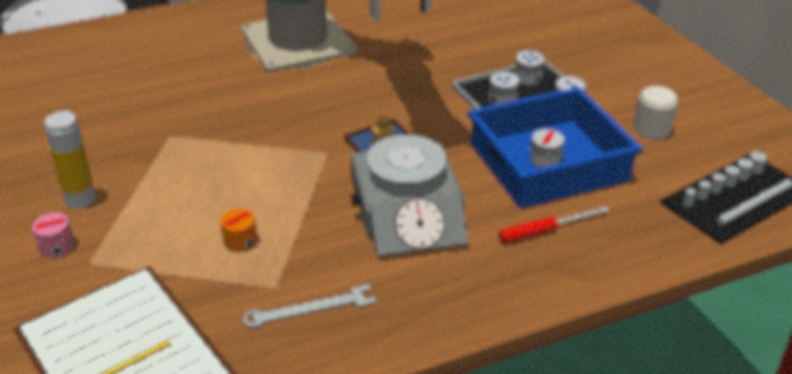

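```bash
python3 -c "
from h import *
s=cam('side')
for n,(x,y) in {'p2':(320,484),'p3':(395,412),'p4':(444,481),'pan':(225,225)}.items():
  P=[]
  u0,v0=140+x/2.4,70+y/1.8
  for u in range(int(u0)-6,int(u0)+7):
    for v in range(int(v0)-3,int(v0)+4):
      d=s['range_z'][v,u];o,dd=ray(s,u,v);P.append(o+dd*d)
  P=np.array(P);c=P.mean(0);k=np.linalg.lstsq(np.c_[P[:,:2]-c[:2],np.ones(len(P))],P[:,2],rcond=None)[0];print(n,c.round(4),'slopes',k[:2].round(3))
"
```

```text
p2 [0.46   0.4121 0.0545] slopes [-0.006 -0.052]
p3 [0.3964 0.3026 0.0549] slopes [0.008 0.059]
p4 [0.3437 0.3911 0.0547] slopes [0.017 0.091]
pan [0.6243 0.045  0.1181] slopes [-0.224  0.993]
```

```bash
python3 -c "
from h import *
print(env.job_done(), env.state()['time'])"
```

```text
the job is handed in; nothing more can be done
the job is handed in; nothing more can be done
```

I finished the job and handed it in at about 57 s, well inside the 210 s limit. No verdict was reported.

- **Scale check:** I set the brass weight on the pan, about 1.5 mm off centre by the wrist camera, for about 2 s. It is now standing back in its case.
- **Weighing:** Pistons 2, 3 and 4 were here; piston 1 was absent. Each stood alone on the pan, crown up, for at least 2 s. Piston 2 measured about 2 mm off centre; 3 and 4 looked centred in close crops.
- **Sorting:** The three weighed pistons stand in the steel tray. The one silver reject is in the blue crate. I left the orange and pink look-alikes alone.

**Last checks:** In the final pictures the pan looks empty and the spray can, wrench, screwdriver and oil filter look undisturbed. The piston crowns measured 54–55 mm above the bench, as expected on the tray floor.

**What disagreed or went differently:**
- **Side camera:** it read about 5 mm short in x compared with the wrist and scene cameras, so I relied on the wrist camera.
- **First lift of the weight:** it slipped about 12 mm in the grip. I lowered it to suit, and it stood upright on the pan.
- **Piston 2:** it was found about 2 cm from where I had put it in the tray, with the arm away from it. It is still upright and inside the limits, so I left it.
- **Flatness:** the crown slopes measured from the side camera were 0.05–0.09, which I took as noise.
- **Pan height:** my final range reading for the pan missed its top face, so that it is empty and risen rests on the pictures alone.

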